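# Prop the chest open and stow the scrapers

## Task

Open the tool chest's lid past upright, flip up the stay inside and let the lid down so that it leans on the stay. Take the cover off the grey carrying case and lay it flat, handle up, in the middle of the black sheet, then stand every scraper from the case fully home in a slot of the chest's rack, back bar up. Do not shift the other things on the bench.

Things in the scene. Friction and masses are not known exactly. Their poses are not given: they have to be found in the camera images.
- chest: Open wooden chest, 210 deep (x) x 280 wide (y) x 95 mm high, walls and floor 8 mm, fixed to the bench; origin at the centre of its underside, x points from its front (handle side, toward the robot) to its back, z up. A wooden slot rack stands inside along the front; the lid is hinged on the back wall; the stay lies inside, between rack and back wall.
- rack (a point): Centre of the rack block's top: x -35, y 0, z 45 mm in the chest's frame. The block is 120 (chest x) x 190 mm (y), with four upright slots, each 109 mm long along the chest's x and 8 mm wide, at chest y -67.5, -22.5, 22.5 and 67.5 mm, centred on x -35 mm; mouths chamfered 3 mm, slots 35 mm deep, so their floors are 10 mm above the bench.
- lid (a joint): Angle of the chest lid (rad): 0 closed, 1.57 upright, 1.75 its stop, leaning slightly back, where it stays when let go; let go before upright it falls shut. Leaning on the raised stay it stands at about 1.32. A wooden board 210 x 280 x 10 mm, 0.6 kg; the hinge line is along the chest's y and nearly free.
- lid_hinge (a point): Middle of the lid's hinge line, at the lid's underside, on top of the chest's back wall (95.5 mm above the bench).
- lid_handle (a point): Middle of the lid's handle: a round steel bar 12 mm thick, 100 mm long, parallel to the hinge line and 32 mm clear of the lid's front edge, held at both ends; 242 mm from the hinge line, 5 mm above the plane of the lid's underside. Lid closed: it juts out at the front; lid up: it is on top. It turns in the grip.
- stay (a joint): Angle of the stay (rad): 0 folded, level along the chest's y, under the lid; 1.57 upright; 1.66 its stop, just past upright, where it stays by its own weight. It turns about an axis along the chest's x; its free end starts on the left (+y) and rises over the pivot. It can be raised only while the lid stands beyond about 1.4.
- stay_pivot (a point): Pivot of the stay, at x 53, y -115, z 82 mm in the chest's frame.
- stay_grip (a point): Middle of the free part of the stay's grip: a round peg 12 mm thick, parallel to the chest's x, standing 32 mm out of the stay's front face, 110 mm from the pivot; this point is 25 mm in front of the stay's middle plane. The stay is a steel bar 12 mm (chest x) x 10 mm, reaching 150 mm from its pivot, 0.12 kg, with a rubber pad on the back of its end, against which the lid leans.
- case: Grey metal carrying case, open on top, 225 (x) x 135 (y) x 90 mm high, walls 5 mm, fixed to the bench; origin at the centre of its underside. Inside, a wooden block (top 45 mm above the bench) with four slots along the case's y at x -67.5, -22.5, 22.5 and 67.5 mm, floors 10 mm above the bench. At first the cover lies on its rim and hides the scrapers.
- cover: Loose flat cover of the case, 225 x 135 x 8 mm, 0.3 kg, with a wooden handle block on its middle, 90 mm long (x) x 18 mm wide (y), its top 48 mm above the cover's underside. Origin at the centre of the underside, z out through the handle.
- plate: Black sheet, 235 (x) x 165 (y) x 3 mm thick, fixed flat on the bench; origin at the centre of its underside.
- scraper0: Broad scraper, standing on its blade in a slot of the case; there are two to four of them, all alike (None if absent). Steel blade 100 mm long (x) x 4 mm thick (y), the lower 56 mm; dark wooden back bar 100 x 12 mm from 55 to 75 mm above the blade's edge. Total height 75 mm, 0.16 kg. Origin at the middle of the blade's lower edge, z up through the back bar.
- scraper1: Broad scraper, standing on its blade in a slot of the case; there are two to four of them, all alike (None if absent). Steel blade 100 mm long (x) x 4 mm thick (y), the lower 56 mm; dark wooden back bar 100 x 12 mm from 55 to 75 mm above the blade's edge. Total height 75 mm, 0.16 kg. Origin at the middle of the blade's lower edge, z up through the back bar.
- scraper2: Broad scraper, standing on its blade in a slot of the case; there are two to four of them, all alike (None if absent). Steel blade 100 mm long (x) x 4 mm thick (y), the lower 56 mm; dark wooden back bar 100 x 12 mm from 55 to 75 mm above the blade's edge. Total height 75 mm, 0.16 kg. Origin at the middle of the blade's lower edge, z up through the back bar.
- scraper3: Broad scraper, standing on its blade in a slot of the case; there are two to four of them, all alike (None if absent). Steel blade 100 mm long (x) x 4 mm thick (y), the lower 56 mm; dark wooden back bar 100 x 12 mm from 55 to 75 mm above the blade's edge. Total height 75 mm, 0.16 kg. Origin at the middle of the blade's lower edge, z up through the back bar.
- rubber_ring: Bystander: low black rubber buffer, 72 mm across, 45 high, origin under its centre.
- rubber_block: Bystander: tall black rubber buffer, 80 mm across, 75 high, origin under its centre.
- brush: Bystander: hand brush lying along its x.
- jar: Bystander: glass jar, 70 mm across, 90 high.
- spray_can: Bystander: blue spray can, 66 mm across, 170 high.
- wrench: Bystander: wrench, 170 mm long, lying along its x.
- mug: Bystander: white mug, 80 mm across, 90 high.
- caliper: Bystander: steel caliper lying along its x, 190 mm long, up to 60 mm wide, 8 mm high.

How it is judged (in metres and radians):
On the way, in this order (a step that is already met when the one before it is completed fails the run):
1. the lid is opened past upright while the stay still lies folded (value of joint lid above 1.58 rad and value of joint stay below 0.3 rad), for 0.1 s.
2. the stay is flipped up to its stop behind the raised lid (value of joint stay above 1.5 rad and value of joint lid above 1.42 rad), for 0.2 s.
3. the lid is let down to lean on the stay (value of joint stay above 1.5 rad and value of joint lid between 1.25 and 1.39 rad and velocity of joint lid between -0.05 and 0.05 rad/s), for 0.3 s.
At the end, for the whole second after the job is handed in: Stay up (over 1.5 rad), lid leaning on it (1.25 to 1.39 rad). Cover flat, handle up, on the sheet, centre within 50 mm (x) and 40 mm (y) of the sheet's centre. Every scraper present in a rack slot, edge under 9 mm from the slot floor, within 0.22 rad of upright, at rest (value of joint stay above 1.5 rad and value of joint lid between 1.25 and 1.39 rad and x of cover in the frame of plate between -0.05 and 0.05 m and y of cover in the frame of plate between -0.04 and 0.04 m and height (world z) of cover below 0.012 m and angle between cover's own z axis and vertical below 0.08 rad and linear speed of each of cover, scraper0, scraper1, scraper2, scraper3 below 0.02 m/s and z of scraper0 in the frame of chest between 0.003 and 0.019 m and x of scraper0 in the frame of chest between -0.05 and -0.02 m and y of scraper0 in the frame of chest between -0.085 and 0.085 m and angle between each of scraper0, scraper1, scraper2, scraper3's own z axis and vertical below 0.22 rad and z of scraper1 in the frame of chest between 0.003 and 0.019 m and x of scraper1 in the frame of chest between -0.05 and -0.02 m and y of scraper1 in the frame of chest between -0.085 and 0.085 m and z of scraper2 in the frame of chest between 0.003 and 0.019 m and x of scraper2 in the frame of chest between -0.05 and -0.02 m and y of scraper2 in the frame of chest between -0.085 and 0.085 m and z of scraper3 in the frame of chest between 0.003 and 0.019 m and x of scraper3 in the frame of chest between -0.05 and -0.02 m and y of scraper3 in the frame of chest between -0.085 and 0.085 m); the robot touches nothing.
It fails at once if one of the bystanders is shifted by more than 30 mm (distance of any of rubber_ring, rubber_block, brush, jar, spray_can, wrench, mug, caliper from where it was at the start of the episode above 0.03 m).
Of scraper0, scraper1, scraper2, scraper3 only 2 to 4 are there at a start; the rules pass over those that are not, and their reading is None.
At some moment in a run one of cover may be knocked a few centimetres aside while the robot is not near it.
It also fails if it takes over 210 s, if anything falls off the work surface, if the arm or the gripper's body presses on something with over 40 N, if the wrist force passes 120 N, or if a joint passes its speed limit or range.

## Robot

A 7-joint arm with a two-finger parallel gripper is mounted at the origin on the work surface. World frame = base frame: x ahead of the robot, y to its left, z up, the work surface at z = 0. Lengths are in mm, angles in rad, forces in N, time in s.
With the tool pointing down it reaches from about 425 to 925 mm from the base axis. Payload 6.8 kg.
Tool frame: the origin (TCP) lies on the centre line of the jaws, within the pads' length; the fingertips stand 19 mm ahead of it and the grasp point (between the pads) is the TCP; z points along the fingers, y is the line along which they close (so a half turn about z gives the same grasp; the last joint's range is limited). The gripper opens to 88 mm and grips with 3 to 60 N. Pads are 20 mm wide; open, the fingers measure 115 mm over their backs; the gripper's body (75 mm by 178 mm) begins 61 mm behind the grasp point.
Start: joints at [1.018, 0.477, 0.022, 1.555, -0.011, 1.109, -0.083], TCP at [290.448, -609.333, 241.664] pointing down, gripper open.
Joint ranges: [-2.96, 2.96], [-0.34, 2.1], [-1.41, 1.46], [0.24, 2.44], [-1.37, 4.51], [0.17, 1.92], [-2.96, 2.96]. Speed limits (rad/s): [2.39, 2.39, 3.14, 3.14, 3.14, 3.14, 3.14].

## Interface

Orientations are given as [roll, pitch, yaw] about the fixed x, y, z axes, in that order (R = Rz(yaw) Ry(pitch) Rx(roll)).
In Python, from cell import ctrl gives the robot as it stands.
- The arm moves only by the tool arm_command, never from a script. Its argument "series" is a list that holds one entry, the list of rows, each a list of 5 numbers: the shift along the tool's x, y, z in cm, then the turn about the tool's z in rad, then the opening, from 0 (shut) to 1 (fully open). A call has 1 to 20 rows; each row is the pose to reach, as a shift and turn from the pose commanded when the call began, along the tool's axes at that moment; what a row does not reach only later rows make up. A row lasts 1/12 s, in which the tool goes at most 41.7 mm and 7.16 degrees, less where a joint would pass 70% of its speed; a pose out of reach is approached as far as the arm can. A call with a gripper value outside its range is refused whole. The fingers move at their own pace and stop on an object; "squeeze" is the grip in N (left out, the last holds). Time passes only in rows, so rows that repeat a pose let the fingers close. It gives the time, the measured TCP pose, the force, the opening and the grip force at its end, in the units of the state.
- ctrl.get_obs(): the state, without advancing time (a new reading comes with each control period).
- ctrl.capture(name): name is "scene" or "top" or "wrist"; returns the picture (480x640x3 uint8, blue, green, red); there is no depth.
- ctrl.calibration(name): a dict with "fovy" (degrees; the focal length in pixels is half the picture's height over the tangent of half this angle, whatever the lens; pixels are square), "cx", "cy" (the principal point, pixels), "R" (3x3) and "t" (3): a world point X has camera coordinates R X + t. Camera axes: x right, y down, z forward; pixel columns grow to the right and rows downward; lengths in mm; the calibration is good to about 2 mm. The wrist camera is an equidistant fisheye: a pixel r from the principal point sees the ray r / f radians off the axis. A picture is of the moment at which its call begins: read the wrist's pose just before it. calibration takes no time and is no camera call; for the wrist camera it gives the pose at the moment of the call.
- ctrl.finish_job(): hands the job in; it is judged then, once.
The state is a dict: "time": time; "joints": joint angles; "joint_velocities": joint speeds; "effort": joint torques, N m; "tool_pos": TCP position; "tcp_rot": TCP orientation; "ft_force": force on the tool from outside, world axes, zero at the start; "moment": the same for the moment, N m; "width": opening from 0.0 (shut) to 1.0 (fully open); "grip_force": force on a finger pad.
Only numpy, scipy, OpenCV 4.12 (cv2) and the standard library are available. Lean on these libraries where they do the work, as an engineer would, in place of code of your own. Each camera call takes 0.05 s, during which the arm holds its last target. There are 200 camera calls.

## Working session

There is one attempt and no reset: what is moved stays moved. The work goes in short steps, Python scripts to look and compute and a tool call to move; the robot and the scene stay as the last step left them, time stands still between calls to the robot, and variables do not carry over. Pictures are saved under pics/ and viewed, at most 15 in all, crops included, and the job is handed in when it is done.

Besides the shell and the picture viewer there is one more tool, called after "Call:" as name([rows], argument=value, ...), one row to a line, values as JSON. arm_command: Moves the arm, as the interface text tells. Its arguments: {"type":"object","properties":{"series":{"type":"array","items":{"type":"array","items":{"type":"array","items":{"type":"number"}}}},"squeeze":{"type":"number"}},"required":["series"]}

```bash
ls; mkdir -p pics; python3 - <<'E'
from cell import ctrl
import cv2,json
for n in("scene","top"):
    cv2.imwrite(f"pics/{n}0.png",ctrl.capture(n))
    c=ctrl.calibration(n);print(n,c)
o=ctrl.get_obs();print(o)
print(ctrl.calibration("wrist"))
E
```

```text
pics
scene {'fovy': 55.40745405652123, 'cx': 316.9527037551115, 'cy': 244.56659547245582, 'R': array([[ 0.01744846,  0.99966987, -0.01885992],
       [ 0.73330412, -0.02561725, -0.67941801],
       [-0.67967685, -0.00197526, -0.73350901]]), 't': array([ -33.5270816 , -313.55649922, 1476.77867914])}
top {'fovy': 49.70381695628768, 'cx': 322.35371998360597, 'cy': 238.66801100956383, 'R': array([[-4.30977930e-03, -9.99990713e-01, -2.11566993e-05],
       [-9.93712934e-01,  4.28509016e-03, -1.11876012e-01],
       [ 1.11875063e-01, -4.61137234e-04, -9.93722173e-01]]), 't': array([  31.68671245,  570.64092578, 1269.97467026])}
{'time': 0.1, 'joints': array([ 1.01789601,  0.47770263,  0.02234315,  1.55629734, -0.01150117,
        1.10928208, -0.0830704 ]), 'joint_velocities': array([ 0.00102145, -0.00200017, -0.00148308, -0.00196389,  0.00155276,
       -0.00074332, -0.00074005]), 'effort': array([ 4.01524507e-03, -5.84088242e+01,  1.53965190e+00, -2.73313987e+01,
       -5.42903098e-02,  1.30213180e-02,  5.31983733e-05]), 'tool_pos': array([ 290.2236916 , -608.88716602,  240.81217643]), 'tcp_rot': array([-3.14003535e+00,  1.11117075e-04,  4.44849642e-01]), 'ft_force': array([ 0.23790619,  0.63355153, -0.53703729]), 'moment': array([ 0.04673445, -0.01731615, -0.0431621 ]), 'grip_force': 0.0, 'width': 0.9996325265445872}
{'fovy': 65.70646984690485, 'cx': 313.25120206536576, 'cy': 241.31857362793363, 'R': array([[ 0.42956949, -0.90303327, -0.00098867],
       [-0.87398714, -0.4160273 ,  0.25113297],
       [-0.22719274, -0.10701498, -0.96795209]]), 't': array([-674.94221473,  -30.41465352,  388.34767058])}
```

View pics/scene0.png

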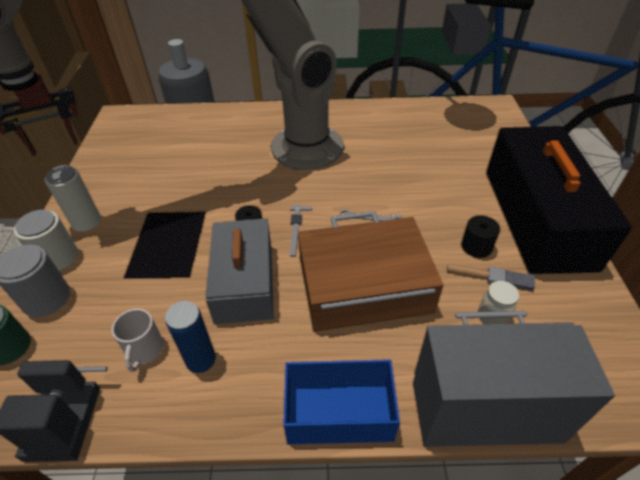

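View pics/top0.png

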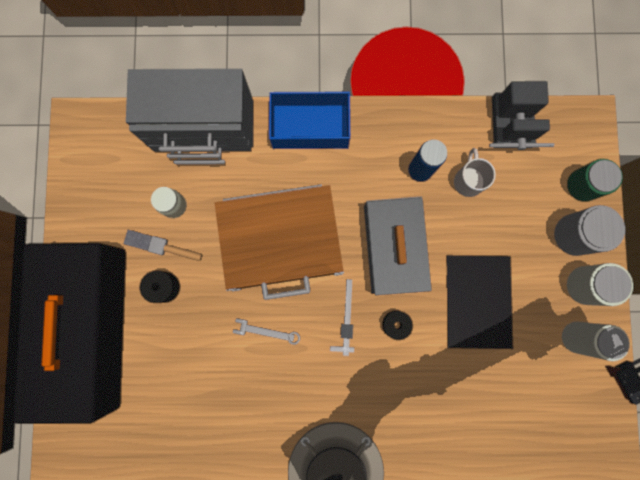

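```bash
cat > h.py <<'E'
from cell import ctrl
import numpy as np, cv2
from scipy.spatial.transform import Rotation as Rn
def cal(n):
    c=ctrl.calibration(n); f=240/np.tan(np.radians(c["fovy"]/2)); return f,c["cx"],c["cy"],np.array(c["R"]),np.array(c["t"])
def p2w(n,uv,z,c=None):
    "pixels -> world xy on height z"
    f,cx,cy,R,t=c or cal(n); out=[]
    for u,v in uv:
        d=np.array([u-cx,v-cy])
        if n=="wrist":
            r=np.hypot(*d); a=r/f; ray=np.append(d/max(r,1e-9)*np.sin(a),np.cos(a))
        else: ray=np.append(d/f,1)
        ray=R.T@ray; o=-R.T@t; out.append((o+ray*(z-o[2])/ray[2])[:2])
    return np.array(out)
def w2p(n,X,c=None):
    f,cx,cy,R,t=c or cal(n); X=np.atleast_2d(X)@R.T+t; r=np.hypot(X[:,0],X[:,1])
    s=f*np.arctan2(r,X[:,2])/r if n=="wrist" else f/X[:,2]
    return np.c_[cx+X[:,0]*s,cy+X[:,1]*s]
def shot(n,name,box=None,k=1):
    c=cal(n); im=ctrl.capture(n); cv2.imwrite(f"pics/{name}_raw.png",im)
    if box: x0,y0,x1,y1=box; im=im[y0:y1,x0:x1]
    cv2.imwrite(f"pics/{name}.png",cv2.resize(im,None,fx=k,fy=k,interpolation=cv2.INTER_CUBIC)); np.save(f"pics/{name}.npy",np.array([*c[:3],*c[3].ravel(),*c[4]])); return im
def ld(name):
    a=np.load(f"pics/{name}.npy"); return a[0],a[1],a[2],a[3:12].reshape(3,3),a[12:]
def rect(P):
    "4 corners front-left.. any order -> centre, yaw of long edge pairs"
    return P.mean(0)
def move(*targets):
    "print tool-frame cm shift/turn for world targets (x,y,z,yaw) from current pose"
    o=ctrl.get_obs(); p=o["tool_pos"]; R=Rn.from_euler("xyz",o["tcp_rot"]).as_matrix(); y0=o["tcp_rot"][2]
    print("pos",p.round(1),"rot",o["tcp_rot"].round(3),"w",round(o["width"],3))
    for T in targets:
        d=R.T@(np.array(T[:3])-p)/10; tr=-(((T[3]-y0)+np.pi)%(2*np.pi)-np.pi)
        print("->",np.round(T,3),"shift cm",d.round(2),"turn",round(tr,3))
E
python3 - <<'E'
from h import *
im=cv2.imread("pics/top0.png")[170:360,200:520]
cv2.imwrite("pics/c0.png",cv2.resize(im,None,fx=2.5,fy=2.5,interpolation=cv2.INTER_CUBIC))
E
```

```text
(no output)
```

View pics/c0.png

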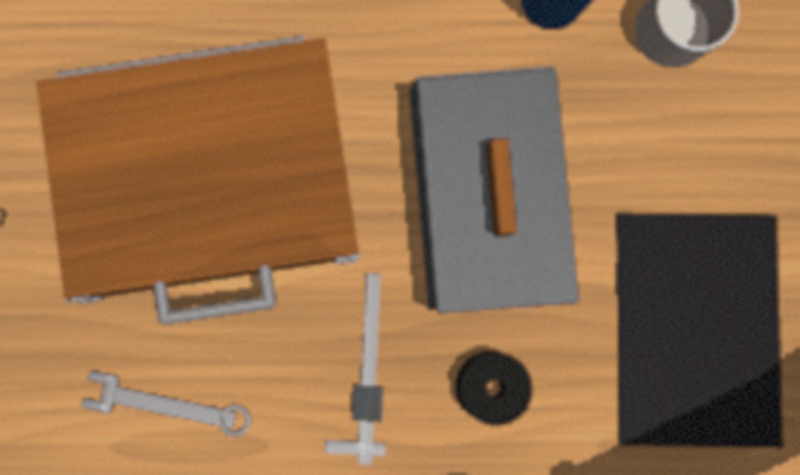

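```bash
python3 - <<'E'
from h import *
def g(P,z): return p2w("top",[(200+(u+.5)/2.5-.5,170+(v+.5)/2.5-.5) for u,v in P],z)
def fit(W,M):
    W=np.array(W);M=np.array(M,float);mc=M.mean(0);wc=W.mean(0);A=(M-mc).T@(W-wc)
    th=np.arctan2(A[0,1]-A[1,0],A[0,0]+A[1,1]);R=np.array([[np.cos(th),-np.sin(th)],[np.sin(th),np.cos(th)]])
    c=wc-R@mc;print(c.round(1),round(th,4),"res",(W-(M@R.T+c)).round(1).tolist());return c,R
print("chest from lid");c,R=fit(g([(37,82),(325,38),(357,255),(65,298)],105.5),[(105,140),(105,-140),(-105,-140),(-105,140)])
print("handle ends",g([(160,320),(272,305)],106).round(1), "pred",(c+R@np.array([-137,0])).round(1))
print("cover");fit(g([(413,78),(555,69),(578,302),(438,311)],98),[(112.5,67.5),(112.5,-67.5),(-112.5,-67.5),(-112.5,67.5)])
print("chandle");fit(g([(486,140),(507,138),(516,234),(495,236)],138),[(45,9),(45,-9),(-45,-9),(-45,9)])
print("plate");fit(g([(616,213),(776,214),(781,444),(620,443)],3),[(117.5,82.5),(117.5,-82.5),(-117.5,-82.5),(-117.5,82.5)])
h=c+R@np.array([-137,0]);move((h[0]-20,h[1],300,0.13+np.pi/2))
E
```

```text
chest from lid
[567.9 134. ] 0.1444 res [[-1.2, -1.2], [0.2, 0.5], [-0.1, 1.8], [1.1, -1.1]]
handle ends [[424.1 167. ]
 [437.6  62.2]] pred [432.4 114.3]
cover
[ 546.8 -150.9] 0.0758 res [[0.4, 1.7], [-1.7, -0.5], [-0.5, 0.6], [1.8, -1.8]]
chandle
[ 544.7 -149.8] 0.0728 res [[-0.6, 0.7], [-0.2, -0.8], [0.6, -0.6], [0.2, 0.7]]
plate
[ 414.2 -367.2] -0.0158 res [[-2.2, -0.9], [-1.3, 0.3], [2.2, 2.0], [1.3, -1.4]]
pos [ 290.2 -608.9  240.8] rot [-3.14   0.     0.445] w 1.0
-> [412.369 114.329 300.      1.701] shift cm [ 42.15 -60.04  -5.83] turn -1.256
```

```bash
python3 - <<'E'
from h import *
move((290,-609,340,.445),(480,-300,340,1.0),(432,114,260,1.715))
E
```

```text
pos [ 290.2 -608.9  240.8] rot [-3.14   0.     0.445] w 1.0
-> [ 2.90e+02 -6.09e+02  3.40e+02  4.45e-01] shift cm [-0.03 -0.01 -9.92] turn -0.0
-> [ 480. -300.  340.    1.] shift cm [ 30.42 -19.73  -9.89] turn -0.555
-> [432.    114.    260.      1.715] shift cm [ 43.91 -59.16  -1.83] turn -1.27
```

Call:
arm_command([
  [[0,0,-5,0,1],[0,0,-9.9,0,1],[5,-3,-9.9,-0.1,1],[10,-6,-9.9,-0.2,1],[14,-9,-9.9,-0.3,1],[18,-11.5,-9.9,-0.4,1],[22,-14,-9.9,-0.5,0.6],[26,-17,-9.9,-0.55,0.4],[30.4,-19.7,-9.9,-0.6,0.4],[32,-23.5,-9.9,-0.7,0.4],[33.5,-27.5,-9.9,-0.8,0.4],[35,-31.5,-9.9,-0.9,0.4],[36.5,-35.5,-9.9,-1.0,0.4],[38,-39.5,-9.9,-1.1,0.4],[39.5,-43.5,-9,-1.15,0.4],[41,-47.5,-7,-1.2,0.4],[42.5,-51.5,-5,-1.25,0.4],[43.2,-55.5,-3,-1.27,0.4],[43.9,-59.2,-1.8,-1.27,0.4],[43.9,-59.2,-1.8,-1.27,0.4]],
])

```text
time: 1.77
tool_pos: [437.3, 81.7, 271.4]
tcp_rot: [3.141, 0.0, 1.714]
ft_force: [0.6, 1.1, 0.1]
width: 0.4
grip_force: 0.0
```

Call:
arm_command([
  [[0,0,0,0,0.4],[0,0,0,0,0.4]],
])

```text
time: 1.93
tool_pos: [437.1, 81.9, 271.4]
tcp_rot: [-3.14, -0.0, 1.72]
ft_force: [0.8, -0.4, -0.3]
width: 0.399
grip_force: 0.0
```

```bash
python3 - <<'E'
from h import *
shot("wrist","w1",None,1.25); move((432,114,260,1.715)); print(w2p("wrist",[(432.4,114.3,100.5)])*1.25)
E
```

```text
pos [437.9  80.2 271.8] rot [-3.141  0.     1.717] w 0.397
-> [432.    114.    260.      1.715] shift cm [ 3.43 -0.09  1.18] turn 0.002
[[391.8315648  232.13831102]]
```

View pics/w1.png

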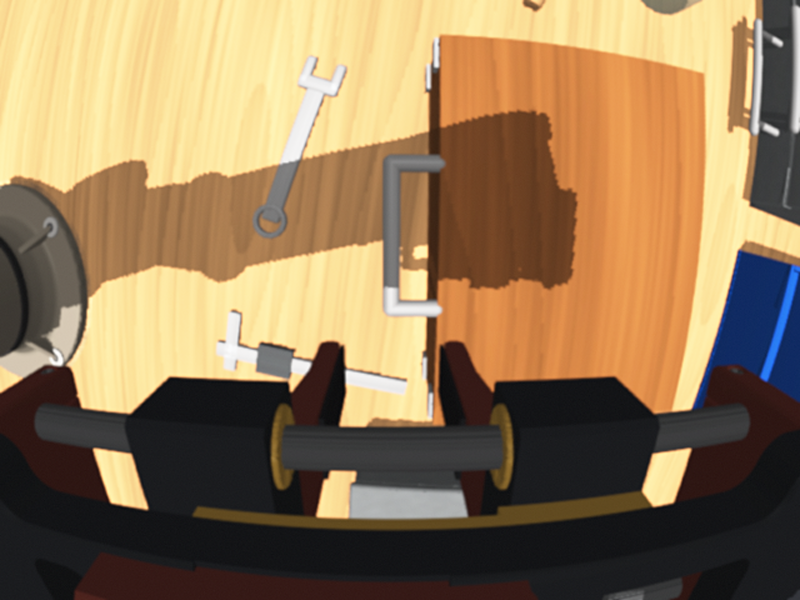

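```bash
python3 - <<'E'
from h import *
print(p2w("wrist",[(391.2/1.25,158/1.25),(391.2/1.25,308/1.25)],106,ld("w1")))
move((432.4,114.3,160,1.715),(432.4,114.3,103,1.715))
E
```

```text
[[423.51170512 165.25679102]
 [438.47768851  65.06286612]]
pos [437.9  80.2 271.8] rot [-3.141  0.     1.717] w 0.397
-> [432.4   114.3   160.      1.715] shift cm [ 3.45 -0.04 11.18] turn 0.002
-> [432.4   114.3   103.      1.715] shift cm [ 3.46 -0.03 16.88] turn 0.002
```

Call:
arm_command([
  [[1.7,0,3,0,0.28],[3.5,0,6,0,0.28],[3.5,0,9,0,0.28],[3.5,-0.1,11.2,0,0.28],[3.5,-0.1,12.5,0,0.28],[3.5,-0.1,13.5,0,0.28],[3.5,-0.1,14.5,0,0.28],[3.5,-0.1,15.5,0,0.28],[3.5,-0.1,16.3,0,0.28],[3.5,-0.1,16.8,0,0.28],[3.5,-0.1,16.8,0,0.28],[3.5,-0.1,16.8,0,0],[3.5,-0.1,16.8,0,0],[3.5,-0.1,16.8,0,0],[3.5,-0.1,16.8,0,0],[3.5,-0.1,16.8,0,0],[3.5,-0.1,16.8,0,0]],
], squeeze=20)

```text
time: 3.4
tool_pos: [431.5, 114.6, 104.4]
tcp_rot: [-3.141, 0.001, 1.715]
ft_force: [-5.2, -0.2, 6.4]
width: 0.125
grip_force: 20.0
```

```bash
cat >> h.py <<'E'
CH=np.array([567.5,134.3,0]);CHY=.146
def ch(x,y,z,yaw=0):
    "chest frame -> world target tuple (yaw = tool yaw relative to chest)"
    c,s=np.cos(CHY),np.sin(CHY); return (CH[0]+c*x-s*y,CH[1]+s*x+c*y,z,CHY+yaw)
def lid(a,dz=0,y=0):
    "handle pose at lid angle a"
    r=np.hypot(242,5); b=np.arctan2(5,242)+a
    return ch(105-r*np.cos(b),y,95.5+r*np.sin(b)+dz,np.pi/2)
E
python3 - <<'E'
from h import *
o=ctrl.get_obs();print(o["time"],o["width"],o["grip_force"],o["ft_force"])
move(*[lid(a,2.5) for a in np.arange(0,1.9,.125)])
E
```

```text
3.4 0.12525318988660059 19.998250007629395 [-5.2428279  -0.19371142  6.36824758]
pos [431.5 114.6 104.4] rot [-3.141e+00  1.000e-03  1.715e+00] w 0.125
-> [431.958 114.369 103.      1.717] shift cm [-0.03  0.05  0.14] turn -0.002
-> [434.442 114.734 133.132   1.717] shift cm [-0.03  0.29 -2.87] turn -0.002
-> [440.625 115.643 162.716   1.717] shift cm [-0.03  0.92 -5.83] turn -0.002
-> [450.408 117.082 191.29    1.717] shift cm [-0.03  1.9  -8.69] turn -0.002
-> [463.639 119.028 218.409   1.717] shift cm [ -0.03   3.24 -11.4 ] turn -0.002
-> [480.112 121.45  243.648   1.717] shift cm [ -0.03   4.9  -13.93] turn -0.002
-> [499.57  124.311 266.615   1.717] shift cm [ -0.03   6.86 -16.23] turn -0.002
-> [521.709 127.567 286.951   1.717] shift cm [ -0.02   9.1  -18.26] turn -0.002
-> [546.183 131.165 304.337   1.717] shift cm [-2.000e-02  1.157e+01 -2.001e+01] turn -0.002
-> [572.612 135.052 318.505   1.717] shift cm [-1.000e-02  1.424e+01 -2.142e+01] turn -0.002
-> [600.581 139.164 329.231   1.717] shift cm [-1.000e-02  1.707e+01 -2.250e+01] turn -0.002
-> [629.656 143.44  336.349   1.717] shift cm [-1.000e-02  2.000e+01 -2.322e+01] turn -0.002
-> [659.381 147.811 339.747   1.717] shift cm [ -0.    23.01 -23.56] turn -0.002
-> [689.294 152.209 339.374   1.717] shift cm [ 1.000e-02  2.603e+01 -2.352e+01] turn -0.002
-> [718.927 156.567 335.233   1.717] shift cm [ 1.000e-02  2.903e+01 -2.311e+01] turn -0.002
-> [747.818 160.815 327.391   1.717] shift cm [ 2.000e-02  3.195e+01 -2.233e+01] turn -0.002
```

Call:
arm_command([
  [[0,0.1,-1.4,0,0],[0,0.3,-2.9,0,0],[0,0.6,-4.35,0,0],[0,0.95,-5.85,0,0],[0,1.4,-7.3,0,0],[0,1.9,-8.7,0,0],[0,2.55,-10.05,0,0],[0,3.25,-11.4,0,0],[0,4.05,-12.7,0,0],[0,4.9,-13.95,0,0],[0,5.85,-15.1,0,0],[0,6.85,-16.25,0,0],[0,7.95,-17.3,0,0],[0,9.1,-18.25,0,0],[0,10.3,-19.2,0,0],[0,11.6,-20,0,0],[0,12.9,-20.75,0,0],[0,14.25,-21.4,0,0],[0,15.65,-22,0,0],[0,17.05,-22.5,0,0]],
])

```text
time: 5.07
tool_pos: [601.7, 139.7, 332.8]
tcp_rot: [3.138, 0.0, 1.715]
ft_force: [-4.6, -0.7, 10.4]
width: 0.128
grip_force: 20.0
```

```bash
python3 - <<'E'
from h import *
o=ctrl.get_obs();print(o["time"],o["width"],o["grip_force"],o["ft_force"])
move(*[lid(a,2.5) for a in (1.25,1.375,1.5,1.6,1.7,1.75,1.78)])
E
```

```text
5.0667 0.1277449429608299 20.00452548265457 [-4.63556381 -0.65643328 10.41297946]
pos [601.7 139.7 332.8] rot [3.138 0.    1.715] w 0.128
-> [600.581 139.164 329.231   1.717] shift cm [-0.03 -0.12  0.36] turn -0.002
-> [629.656 143.44  336.349   1.717] shift cm [-0.03  2.82 -0.34] turn -0.002
-> [659.381 147.811 339.747   1.717] shift cm [-0.02  5.83 -0.67] turn -0.002
-> [683.319 151.331 339.751   1.717] shift cm [-0.02  8.25 -0.66] turn -0.002
-> [707.137 154.833 337.339   1.717] shift cm [-1.000e-02  1.065e+01 -4.100e-01] turn -0.002
-> [718.927 156.567 335.233   1.717] shift cm [-1.000e-02  1.184e+01 -2.000e-01] turn -0.002
-> [725.946 157.599 333.685   1.717] shift cm [-1.000e-02  1.255e+01 -4.000e-02] turn -0.002
```

Call:
arm_command([
  [[0,1.3,-0.3,0,0],[0,2.8,-0.6,0,0],[0,4.3,-0.8,0,0],[0,5.8,-0.9,0,0],[0,7.0,-0.95,0,0],[0,8.3,-0.9,0,0],[0,9.5,-0.8,0,0],[0,10.7,-0.65,0,0],[0,11.5,-0.5,0,0],[0,11.8,-0.45,0,0],[0,11.8,-0.45,0,0],[0,11.8,-0.45,0,0],[0,11.8,-0.45,0,0]],
])

```text
time: 6.15
tool_pos: [718.3, 156.8, 335.4]
tcp_rot: [3.138, -0.001, 1.715]
ft_force: [-0.9, 0.8, 5.3]
width: 0.13
grip_force: 20.0
```

```bash
python3 - <<'E'
from h import *
o=ctrl.get_obs();print(o["time"],o["width"],o["grip_force"],o["ft_force"])
move(lid(1.7,2.5),lid(1.75,2.5),lid(1.75,62))
E
```

```text
6.15 0.1295349267332914 20.00258892774582 [-0.88020235  0.76933272  5.34970256]
pos [718.3 156.8 335.4] rot [ 3.138e+00 -1.000e-03  1.715e+00] w 0.13
-> [707.137 154.833 337.339   1.717] shift cm [-0.03 -1.14 -0.19] turn -0.002
-> [718.927 156.567 335.233   1.717] shift cm [-0.03  0.06  0.02] turn -0.002
-> [718.927 156.567 394.733   1.717] shift cm [-0.03  0.07 -5.93] turn -0.002
```

Call:
arm_command([
  [[0,0,0,0,0.35],[0,0,0,0,0.35],[0,0,0,0,0.35],[0,0,-1,0,0.35],[0,0,-2.5,0,0.35],[0,0,-4.5,0,0.35],[0,0,-6.5,0,0.35],[0,-3,-7,0,0.35],[0,-7,-7,0,0.35],[0,-11,-7,-0.1,0.35],[0,-14,-7,-0.2,0.35],[0,-14,-7,-0.3,0.35],[0,-14,-6,-0.5,0.35],[0,-14,-3,-0.7,0.35],[0,-14,0,-0.9,0.35]],
])

```text
time: 7.4
tool_pos: [580.0, 136.2, 335.1]
tcp_rot: [3.138, 0.003, 2.396]
ft_force: [0.8, 0.2, -0.3]
width: 0.351
grip_force: 0.0
```

```bash
python3 - <<'E'
from h import *
o=ctrl.get_obs();print(o["time"],o["width"],o["ft_force"],o["joints"].round(2))
move(ch(22,-5,210,np.pi),ch(28,-5,200,0),ch(28,-5,84,0))
E
```

```text
7.4 0.3514497842633243 [ 0.81675204  0.15798638 -0.32823775] [ 0.23  0.36 -0.74  1.6   0.25  1.28  0.27]
pos [580.  136.2 335.1] rot [3.138e+00 3.000e-03 2.396e+00] w 0.351
-> [589.993 132.554 210.      3.288] shift cm [-0.94  0.37 12.51] turn -0.892
-> [5.95930e+02 1.33427e+02 2.00000e+02 1.46000e-01] shift cm [-1.32  0.84 13.52] turn 2.25
-> [5.95930e+02 1.33427e+02 8.40000e+01 1.46000e-01] shift cm [-1.28  0.8  25.12] turn 2.25
```

Call:
arm_command([
  [[0,0,1,-0.12,0.35],[-0.2,0,2.5,-0.24,0.35],[-0.4,0.1,4,-0.36,0.35],[-0.6,0.2,5.5,-0.48,0.35],[-0.8,0.3,7,-0.6,0.35],[-0.9,0.4,8.5,-0.72,0.35],[-0.9,0.4,10,-0.84,0.35],[-0.9,0.4,11.5,-0.89,0.35],[-0.9,0.4,12.5,-0.89,0.35],[-0.9,0.4,12.5,-0.89,0.35],[-0.9,0.4,12.5,-0.89,0.35]],
])

```text
time: 8.32
tool_pos: [588.6, 132.6, 208.8]
tcp_rot: [-3.142, -0.0, -3.005]
ft_force: [-0.4, 0.2, 0.6]
width: 0.35
grip_force: 0.0
```

```bash
python3 - <<'E'
from h import *
shot("wrist","w2",None,1.25)
c=ld("w2"); print((w2p("wrist",[ch(28,-5,82)[:3],ch(53,-115,82)[:3],ch(15,-5,82)[:3],ch(25,-67.5,45)[:3]],c)*1.25).round())
move(ch(28,-5,84,np.pi))
E
```

```text
[[393. 312.]
 [223. 350.]
 [393. 291.]
 [302. 294.]]
pos [588.9 132.9 209.5] rot [ 3.142e+00  1.000e-03 -3.005e+00] w 0.35
-> [595.93  133.427  84.      3.288] shift cm [-0.69 -0.05 12.55] turn -0.009
```

View pics/w2.png

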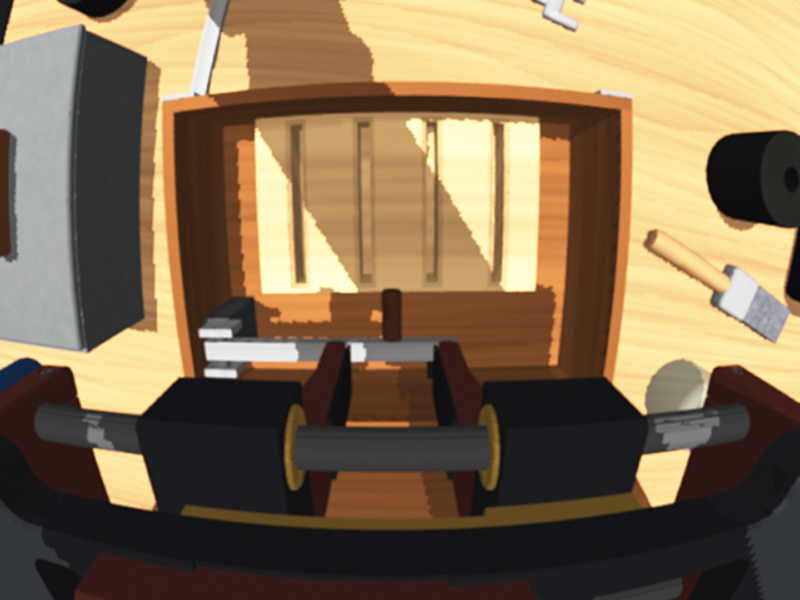

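Call:
arm_command([
  [[-0.3,0,2.5,-0.01,0.35],[-0.5,0,5,-0.01,0.35],[-0.5,0,7.5,-0.01,0.35],[-0.5,0,9.5,-0.01,0.35],[-0.5,0,11,-0.01,0.35],[-0.5,0,12,-0.01,0.35],[-0.5,0,12.5,-0.01,0.35],[-0.5,0,12.5,-0.01,0.35],[-0.5,0,12.5,-0.01,0],[-0.5,0,12.5,-0.01,0],[-0.5,0,12.5,-0.01,0],[-0.5,0,12.5,-0.01,0],[-0.5,0,12.5,-0.01,0],[-0.5,0,12.5,-0.01,0]],
], squeeze=10)

```text
time: 9.53
tool_pos: [594.1, 133.2, 84.5]
tcp_rot: [-3.141, 0.001, -2.994]
ft_force: [-0.8, -1.9, 6.6]
width: 0.133
grip_force: 10.0
```

```bash
cat >> h.py <<'E'
def stay(a,x=26,dz=2): return ch(x,-115+110*np.cos(a),82+dz+110*np.sin(a),np.pi)
E
python3 - <<'E'
from h import *
o=ctrl.get_obs();print(o["time"],o["width"],o["grip_force"],o["ft_force"])
move(*[stay(a,dz=0) for a in list(np.arange(0,1.7,.15))+[1.6,1.66,1.68]])
c=ld("w2");P=p2w("wrist",np.array([(296,124),(300,283),(496,124),(497,282)])/1.25,45,c);print(P.round(1))
print([np.round(ch(x,y,0)[:2],1).tolist() for x,y in((-89.5,-67.5),(19.5,-67.5),(-89.5,67.5),(19.5,67.5))])
E
```

```text
9.5333 0.1333225586889755 9.998856782913208 [-0.83967032 -1.91812612  6.57114934]
pos [594.1 133.2  84.5] rot [-3.141e+00  1.000e-03 -2.994e+00] w 0.133
-> [593.951 133.136  82.      3.288] shift cm [ 0.02 -0.    0.25] turn 0.002
-> [594.13  131.914  98.438   3.288] shift cm [ 0.02 -0.13 -1.39] turn 0.002
-> [594.666 128.275 114.507   3.288] shift cm [ 0.02 -0.5  -3.  ] turn 0.002
-> [595.544 122.301 129.846   3.288] shift cm [ 0.02 -1.1  -4.53] turn 0.002
-> [596.746 114.127 144.111   3.288] shift cm [ 0.01 -1.93 -5.96] turn 0.002
-> [598.245 103.936 156.98    3.288] shift cm [ 0.01 -2.96 -7.25] turn 0.002
-> [600.006  91.956 168.166   3.288] shift cm [ 0.01 -4.17 -8.36] turn 0.002
-> [601.991  78.457 177.417   3.288] shift cm [ 0.02 -5.54 -9.29] turn 0.002
-> [604.155  63.741 184.524   3.288] shift cm [  0.02  -7.02 -10.  ] turn 0.002
-> [606.449  48.14  189.33    3.288] shift cm [  0.02  -8.6  -10.48] turn 0.002
-> [608.822  32.004 191.724   3.288] shift cm [  0.02 -10.23 -10.72] turn 0.002
-> [611.22   15.695 191.655   3.288] shift cm [  0.02 -11.88 -10.71] turn 0.002
-> [610.421  21.128 191.953   3.288] shift cm [  0.02 -11.33 -10.74] turn 0.002
-> [611.379  14.611 191.563   3.288] shift cm [  0.02 -11.99 -10.7 ] turn 0.002
-> [611.698  12.445 191.345   3.288] shift cm [  0.03 -12.21 -10.68] turn 0.002
[[488.1  54.5]
 [594.5  69.3]
 [470.1 184.8]
 [575.6 202.6]]
[[488.8, 54.5], [596.6, 70.4], [469.1, 188.1], [577.0, 203.9]]
```

Call:
arm_command([
  [[0,-0.03,-0.8,0,0],[0,-0.13,-1.65,0,0],[0,-0.3,-2.45,0,0],[0,-0.5,-3.25,0,0],[0,-0.8,-4.0,0,0],[0,-1.1,-4.8,0,0],[0,-1.5,-5.5,0,0],[0,-1.95,-6.2,0,0],[0,-2.95,-7.5,0,0],[0,-4.2,-8.6,0,0],[0,-5.55,-9.55,0,0],[0,-7.0,-10.25,0,0],[0,-8.6,-10.75,0,0],[0,-10.2,-11,0,0],[0,-11.3,-11,0,0],[0,-11.9,-10.95,0,0],[0,-12.1,-10.95,0,0],[0,-12.1,-10.95,0,0],[0,-12.1,-10.95,0,0],[0,-12.1,-10.95,0,0]],
])

```text
time: 11.2
tool_pos: [611.3, 14.5, 194.7]
tcp_rot: [3.141, 0.001, -2.993]
ft_force: [-0.1, 1.8, 8.6]
width: 0.134
grip_force: 10.0
```

```bash
python3 - <<'E'
from h import *
o=ctrl.get_obs();print(o["time"],o["width"],o["grip_force"],o["ft_force"])
move(stay(1.62),stay(1.66))
E
```

```text
11.2 0.1339923956991657 10.002006143331528 [-0.05401423  1.8306582   8.62438501]
pos [611.3  14.5 194.7] rot [ 3.141e+00  1.000e-03 -2.993e+00] w 0.134
-> [610.741  18.953 193.867   3.288] shift cm [-0.01  0.45  0.09] turn 0.003
-> [611.379  14.611 193.563   3.288] shift cm [-0.    0.01  0.12] turn 0.003
```

Call:
arm_command([
  [[0,0,0,0,0.35],[0,0,0,0,0.35],[0,0,0,0,0.35],[0,0,-1,0,0.35],[0,0,-2.5,0,0.35],[0,0,-4.5,0,0.35],[2,0,-7,0,0.35],[5,0,-10.5,0,0.35],[8,2,-14,0.12,0.35],[8,5,-17,0.24,0.35],[8,8,-20,0.36,0.35],[8,11,-20.5,0.48,0.35],[8,12,-20.5,0.6,0.35],[8,12,-20.5,0.72,0.35],[8,12,-20.5,0.84,0.35],[8,12,-20.5,0.96,0.35],[8,12,-20.5,1.08,0.35],[8,12,-20.5,1.2,0.35],[8,12,-20.5,1.32,0.35],[8,12,-20.5,1.44,0.35]],
])

```text
time: 12.87
tool_pos: [513.9, 120.6, 398.6]
tcp_rot: [-3.141, 0.0, 1.844]
ft_force: [0.5, -0.0, 0.1]
width: 0.349
grip_force: 0.0
```

```bash
python3 - <<'E'
from h import *
shot("scene","s1",(270,100,490,340),2.4)
o=ctrl.get_obs();print(o["time"],o["width"],o["ft_force"])
move(lid(1.75,60),lid(1.75,3))
E
```

```text
12.9167 0.3491385010425374 [ 0.38035244 -0.44419275  0.80112449]
pos [514.  120.6 398.6] rot [-3.141  0.     1.837] w 0.349
-> [718.927 156.567 392.733   1.717] shift cm [-1.92 20.72  0.58] turn 0.12
-> [718.927 156.567 335.733   1.717] shift cm [-1.92 20.72  6.28] turn 0.12
```

View pics/s1.png

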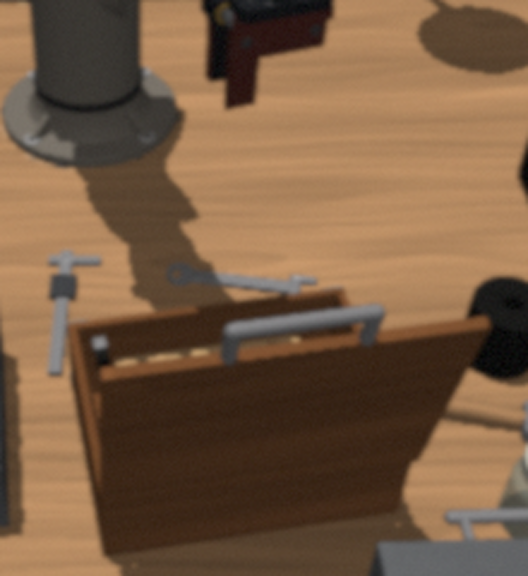

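Call:
arm_command([
  [[-0.5,4,0.3,0.06,0.35],[-1,8,0.4,0.12,0.35],[-1.4,12,0.6,0.12,0.35],[-1.8,16,0.6,0.12,0.35],[-1.9,19,0.6,0.12,0.35],[-1.9,20.7,0.6,0.12,0.35],[-1.9,20.7,1.6,0.12,0.35],[-1.9,20.7,3,0.12,0.35],[-1.9,20.7,4.5,0.12,0.35],[-1.9,20.7,5.5,0.12,0.35],[-1.9,20.7,6.2,0.12,0.35],[-1.9,20.7,6.2,0.12,0.35],[-1.9,20.7,6.2,0.12,0],[-1.9,20.7,6.2,0.12,0],[-1.9,20.7,6.2,0.12,0],[-1.9,20.7,6.2,0.12,0],[-1.9,20.7,6.2,0.12,0]],
], squeeze=20)

```text
time: 14.33
tool_pos: [718.0, 159.3, 337.2]
tcp_rot: [-3.141, 0.0, 1.73]
ft_force: [-5.8, -2.0, 4.5]
width: 0.129
grip_force: 20.0
```

```bash
python3 - <<'E'
from h import *
o=ctrl.get_obs();print(o["time"],o["width"],o["grip_force"],o["ft_force"])
move(*[lid(a,3) for a in (1.75,1.65,1.55,1.45,1.4,1.36,1.34,1.32,1.31)])
E
```

```text
14.3333 0.1292011394528559 19.99219536781311 [-5.7842853  -2.01501475  4.46425022]
pos [718.  159.3 337.2] rot [-3.141  0.     1.73 ] w 0.129
-> [718.927 156.567 335.733   1.717] shift cm [-0.29  0.04  0.15] turn 0.013
-> [695.258 153.086 339.346   1.717] shift cm [-0.26 -2.35 -0.21] turn 0.013
-> [671.35  149.571 340.552   1.717] shift cm [-0.23 -4.77 -0.33] turn 0.013
-> [647.442 146.055 339.339   1.717] shift cm [-0.19 -7.18 -0.21] turn 0.013
-> [635.563 144.308 337.829   1.717] shift cm [-0.18 -8.38 -0.06] turn 0.013
-> [626.123 142.92  336.189   1.717] shift cm [-0.17 -9.34  0.11] turn 0.013
-> [621.429 142.23  335.227   1.717] shift cm [-0.16 -9.81  0.2 ] turn 0.013
-> [616.755 141.543 334.17    1.717] shift cm [ -0.15 -10.28   0.31] turn 0.013
-> [614.427 141.2   333.606   1.717] shift cm [ -0.15 -10.52   0.37] turn 0.013
```

Call:
arm_command([
  [[0,-1.2,-0.15,0.01,0],[0,-2.4,-0.35,0.01,0],[0,-3.6,-0.45,0.01,0],[0,-4.8,-0.5,0.01,0],[0,-6,-0.45,0.01,0],[0.1,-7.2,-0.35,0.01,0],[0.1,-8,-0.25,0.01,0],[0.1,-8.7,-0.15,0.01,0],[0.1,-9.3,0,0.01,0],[0.1,-9.6,0.05,0.01,0],[0.1,-9.8,0.1,0.01,0],[0.1,-10,0.15,0.01,0],[0.1,-10.2,0.2,0.01,0],[0.1,-10.3,0.2,0.01,0],[0.1,-10.4,0.25,0.01,0],[0.1,-10.4,0.25,0.01,0],[0.1,-10.4,0.25,0.01,0]],
])

```text
time: 15.75
tool_pos: [616.5, 144.5, 335.1]
tcp_rot: [3.139, -0.001, 1.72]
ft_force: [-0.8, -0.5, 7.6]
width: 0.131
grip_force: 20.0
```

```bash
python3 - <<'E'
from h import *
o=ctrl.get_obs();print(o["time"],o["width"],o["grip_force"],o["ft_force"])
move(*[lid(a,3) for a in (1.34,1.32,1.31,1.3)])
E
```

```text
15.75 0.130842455894467 19.997917413711548 [-0.77286015 -0.51208972  7.59580673]
pos [616.5 144.5 335.1] rot [ 3.139e+00 -1.000e-03  1.720e+00] w 0.131
-> [621.429 142.23  335.227   1.717] shift cm [-0.29  0.45 -0.01] turn 0.003
-> [616.755 141.543 334.17    1.717] shift cm [-0.29 -0.02  0.09] turn 0.003
-> [614.427 141.2   333.606   1.717] shift cm [-0.29 -0.26  0.15] turn 0.003
-> [612.103 140.859 333.019   1.717] shift cm [-0.29 -0.49  0.21] turn 0.003
```

Call:
arm_command([
  [[0,-0.2,0.05,0,0],[0,-0.3,0.1,0,0],[0,-0.3,0.1,0,0],[0,-0.3,0.1,0,0.3],[0,-0.3,0.1,0,0.3],[0,-0.3,0.1,0,0.3],[0,-0.3,-0.5,0,0.3],[0,-0.3,-1.5,0,0.3],[0,-0.3,-3,0,0.3],[0,-0.3,-5,0,0.3],[0,-0.3,-7,0,0.3],[-3,-0.3,-7,0.1,0.3],[-7,-0.3,-7,0.2,0.5],[-11,-0.3,-7,0.3,0.5],[-15,-0.3,-7,0.4,0.5],[-19,-0.3,-7,0.52,0.5],[-21,-2,-7,0.64,0.5],[-23,-4,-7,0.76,0.5],[-25,-6,-7,0.88,0.5],[-25,-8,-7,1,0.5]],
])

```text
time: 17.42
tool_pos: [573.0, -120.4, 403.7]
tcp_rot: [3.141, 0.001, 0.708]
ft_force: [-0.3, -0.8, 0.1]
width: 0.498
grip_force: 0.0
```

```bash
python3 - <<'E'
from h import *
shot("scene","s2",(190,150,470,350),2.2)
o=ctrl.get_obs();print(o["time"],o["width"],o["ft_force"])
c=cal("scene");print([((w2p("scene",[lid(a)[:3]],c)-[190,150])*2.2).round().tolist() for a in(1.25,1.32,1.39,1.75)])
move((545.5,-150.2,250,.074),(545.5,-150.2,118,.074))
E
```

```text
17.4667 0.5001774001923139 [-1.02618719 -1.29131801 -0.15492128]
[[[413.0, 88.0]], [[418.0, 97.0]], [[424.0, 107.0]], [[454.0, 186.0]]]
pos [ 570.1 -119.1  404.6] rot [3.141e+00 2.000e-03 7.010e-01] w 0.5
-> [ 5.455e+02 -1.502e+02  2.500e+02  7.400e-02] shift cm [-3.85  0.78 15.47] turn 0.627
-> [ 5.455e+02 -1.502e+02  1.180e+02  7.400e-02] shift cm [-3.82  0.77 28.67] turn 0.627
```

View pics/s2.png

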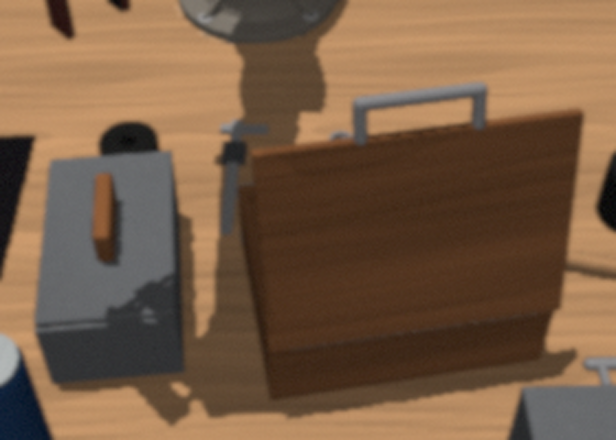

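Call:
arm_command([
  [[-1,0.2,3,0.12,0.5],[-2,0.4,6,0.24,0.5],[-3,0.6,9,0.36,0.5],[-3.8,0.8,12,0.48,0.5],[-3.8,0.8,15,0.6,0.5],[-3.8,0.8,18,0.63,0.5],[-3.8,0.8,21,0.63,0.5],[-3.8,0.8,24,0.63,0.5],[-3.8,0.8,26,0.63,0.5],[-3.8,0.8,27.5,0.63,0.5],[-3.8,0.8,28.3,0.63,0.5],[-3.8,0.8,28.3,0.63,0.5],[-3.8,0.8,28.3,0.63,0.5]],
])

```text
time: 18.55
tool_pos: [551.1, -146.1, 121.2]
tcp_rot: [-3.142, -0.001, 0.09]
ft_force: [0.8, -0.8, 1.0]
width: 0.5
grip_force: 0.0
```

Call:
arm_command([
  [[0,0,0,0,0],[0,0,0,0,0],[0,0,0,0,0],[0,0,0,0,0],[0,0,0,0,0],[0,0,0,0,0]],
], squeeze=40)

```text
time: 19.05
tool_pos: [551.4, -147.8, 121.8]
tcp_rot: [3.14, -0.002, 0.088]
ft_force: [-0.5, -4.3, 6.7]
width: 0.204
grip_force: 40.0
```

```bash
python3 - <<'E'
from h import *
o=ctrl.get_obs();print(o["time"],o["width"],o["grip_force"],o["ft_force"])
p=o["tool_pos"]
move((p[0],p[1],p[2]+90,.074),(414.5,-367.2,200,0.0),(414.5,-367.2,p[2]-98+90-55,0.0),(414.5,-367.2,p[2]-90+3,0.0))
E
```

```text
19.05 0.2043862791394222 39.989469051361084 [-0.51743677 -4.25794926  6.65007486]
pos [ 551.4 -147.8  121.8] rot [ 3.14e+00 -2.00e-03  8.80e-02] w 0.204
-> [ 5.51449e+02 -1.47811e+02  2.11763e+02  7.40000e-02] shift cm [ 0.02  0.02 -9.  ] turn 0.014
-> [ 414.5 -367.2  200.     0. ] shift cm [-15.55  20.67  -7.82] turn 0.088
-> [ 414.5   -367.2     58.763    0.   ] shift cm [-15.58  20.64   6.3 ] turn 0.088
-> [ 414.5   -367.2     34.763    0.   ] shift cm [-15.59  20.64   8.7 ] turn 0.088
```

Call:
arm_command([
  [[0,0,-1,0,0],[0,0,-3,0,0],[0,0,-6,0,0],[0,0,-8.5,0,0],[-2,2.7,-9,0,0],[-4,5.4,-9,0.02,0],[-6,8.1,-9,0.04,0],[-8,10.8,-9,0.06,0],[-10,13.5,-8.5,0.08,0],[-12,16.2,-7.5,0.09,0],[-14,19,-6,0.09,0],[-15,20.6,-4,0.09,0],[-15,20.6,-1,0.09,0],[-15,20.6,2,0.09,0],[-15,20.6,5,0.09,0],[-15,20.6,6.5,0.09,0],[-15,20.6,7.5,0.09,0],[-15,20.6,8,0.09,0],[-15,20.6,8,0.09,0],[-15,20.6,8,0.09,0]],
])

```text
time: 20.72
tool_pos: [420.2, -365.0, 41.4]
tcp_rot: [3.141, -0.001, 0.0]
ft_force: [-0.2, -1.2, -3.2]
width: 0.202
grip_force: 40.0
```

```bash
python3 - <<'E'
from h import *
o=ctrl.get_obs();print(o["time"],o["width"],o["grip_force"],o["ft_force"])
shot("scene","s3",(110,150,350,350),2.4)
move((419.5,-367.2,35,0.0))
E
```

```text
20.7167 0.20188967284485343 39.98678684234619 [-0.17734543 -1.20166803 -3.24717261]
pos [ 420.4 -365.3   41.7] rot [ 3.141e+00 -2.000e-03 -0.000e+00] w 0.2
-> [ 419.5 -367.2   35.     0. ] shift cm [-0.09  0.19  0.67] turn -0.0
```

View pics/s3.png

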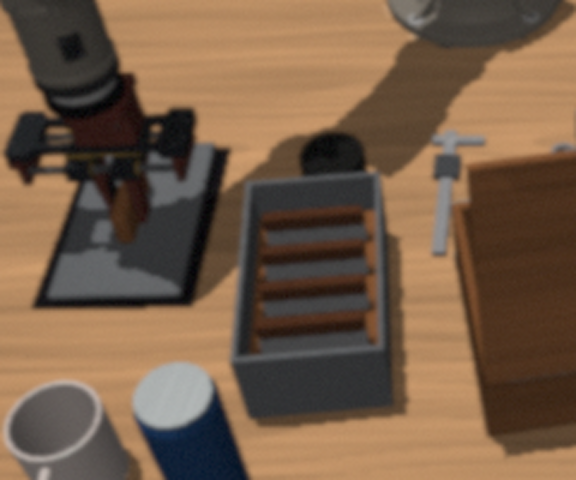

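Call:
arm_command([
  [[0,0.1,0.3,0,0],[0,0.1,0.5,0,0],[0,0.1,0.6,0,0],[0,0.1,0.6,0,0],[0,0.1,0.6,0,0.4],[0,0.1,0.6,0,0.4],[0,0.1,0.6,0,0.4],[0,0.1,-0.5,0,0.4],[0,0.1,-2,0,0.4],[0,0.1,-4,0,0.4],[0,0.1,-8,0,0.4],[0,0.1,-12,0,0.4],[2,-2,-16,-0.12,0.4],[5,-5,-20,-0.24,0.4],[8,-8,-20,-0.36,0.4],[10,-11,-20,-0.48,0.4],[10,-13,-20,-0.6,0.4],[10,-13,-20,-0.72,0.4],[10,-13,-20,-0.84,0.4],[10,-13,-20,-0.96,0.4]],
])

```text
time: 22.43
tool_pos: [519.9, -233.9, 241.7]
tcp_rot: [3.141, 0.0, 0.968]
ft_force: [0.1, -0.5, 0.3]
width: 0.4
grip_force: 0.0
```

```bash
python3 - <<'E'
from h import *
o=ctrl.get_obs();print(o["time"],o["width"],o["ft_force"])
move((500,-140,260,.074+np.pi/2))
E
```

```text
22.4333 0.3998679503367274 [ 0.06182169 -0.49579299  0.29180025]
pos [ 519.9 -233.9  241.7] rot [3.141 0.    0.968] w 0.4
-> [ 500.    -140.     260.       1.645] shift cm [ 6.61 -6.97 -1.83] turn -0.677
```

Call:
arm_command([
  [[1,0.5,-1,-0.12,0.4],[2,1,-1.8,-0.24,0.4],[2.6,1.3,-1.8,-0.36,0.4],[2.6,1.3,-1.8,-0.48,0.4],[2.6,1.3,-1.8,-0.6,0.4],[2.6,1.3,-1.8,-0.68,0.4],[2.6,1.3,-1.8,-0.68,0.4],[2.6,1.3,-1.8,-0.68,0.4]],
])

```text
time: 23.1
tool_pos: [545.1, -221.2, 259.2]
tcp_rot: [3.141, 0.0, 1.637]
ft_force: [-0.1, 0.1, 1.1]
width: 0.398
grip_force: 0.0
```

```bash
python3 - <<'E'
from h import *
shot("wrist","w4",None,1.25); shot("top","t4",None,1); move((545,-220,260,1.645))
E
```

```text
pos [ 545.1 -221.2  259. ] rot [3.141 0.    1.637] w 0.4
-> [ 545.    -220.     260.       1.645] shift cm [ 0.12 -0.   -0.1 ] turn -0.008
```

View pics/w4.png

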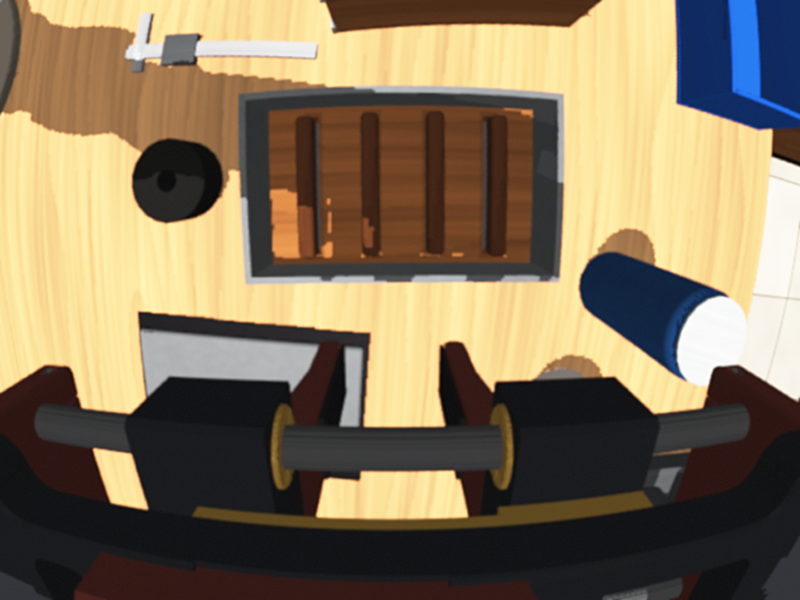

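```bash
python3 - <<'E'
from h import *
c=ld("w4")
for a,b in (((307,117),(308,257)),((370,113),(370,257)),((435,113),(435,257)),((496,117),(496,257))):
    P=p2w("wrist",np.array([a,b])/1.25,85,c);print(P.round(1).tolist(),P.mean(0).round(1))
P=p2w("wrist",np.array([(239,94),(564,95),(558,281),(247,283)])/1.25,90,c);print(P.round(1).tolist(),P.mean(0))
t=np.arctan2(P[1]-P[0]+P[2]-P[3],1)
d=(P[1]-P[0]+P[2]-P[3]);th=np.arctan2(d[1],d[0]);print(th)
for k in (-67.5,-22.5,22.5,67.5): print((P.mean(0)+k*np.array([np.cos(th),np.sin(th)])).round(1))
im=cv2.imread("pics/t4_raw.png")[240:370,420:540];cv2.imwrite("pics/t4c.png",cv2.resize(im,None,fx=4,fy=4,interpolation=cv2.INTER_CUBIC))
E
```

```text
[[480.0, -110.9], [485.5, -207.8]] [ 482.8 -159.3]
[[522.7, -106.6], [528.7, -205.3]] [ 525.7 -155.9]
[[566.2, -103.4], [573.5, -202.3]] [ 569.8 -152.9]
[[608.1, -101.7], [616.5, -199.0]] [ 612.3 -150.4]
[[431.7, -95.0], [654.9, -79.6], [663.3, -211.7], [442.5, -227.8]] [ 548.10761461 -153.53831738]
0.07083076784899711
[ 480.8 -158.3]
[ 525.7 -155.1]
[ 570.6 -151.9]
[ 615.4 -148.8]
```

View pics/t4c.png

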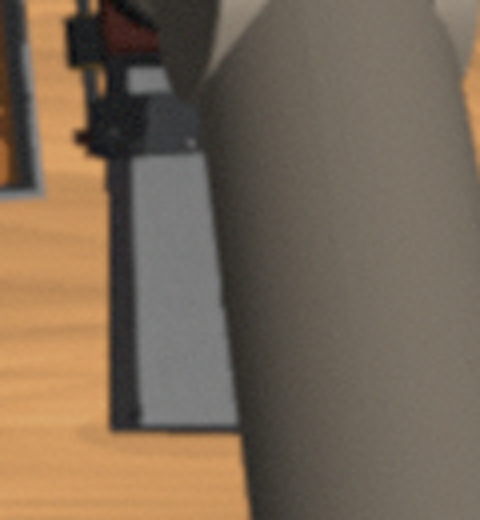

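```bash
python3 - <<'E'
from h import *
move((614.5,-149.5,140,1.644),(614.5,-149.5,76,1.644))
E
```

```text
pos [ 545.1 -221.2  259. ] rot [3.141 0.    1.637] w 0.4
-> [ 614.5   -149.5    140.       1.644] shift cm [ 6.7  7.4 11.9] turn -0.007
-> [ 614.5   -149.5     76.       1.644] shift cm [ 6.7  7.4 18.3] turn -0.007
```

Call:
arm_command([
  [[2,2,2,0,0.3],[4,4,5,0,0.3],[6,6,8,-0.01,0.3],[6.7,7.4,11,-0.01,0.3],[6.7,7.4,12,-0.01,0.3],[6.7,7.4,12.5,-0.01,0.3],[6.7,7.4,14,-0.01,0.3],[6.7,7.4,15.5,-0.01,0.3],[6.7,7.4,17,-0.01,0.3],[6.7,7.4,18,-0.01,0.3],[6.7,7.4,18.3,-0.01,0.3],[6.7,7.4,18.3,-0.01,0.3],[6.7,7.4,18.3,-0.01,0],[6.7,7.4,18.3,-0.01,0],[6.7,7.4,18.3,-0.01,0],[6.7,7.4,18.3,-0.01,0],[6.7,7.4,18.3,-0.01,0]],
], squeeze=40)

```text
time: 24.62
tool_pos: [615.0, -149.2, 76.5]
tcp_rot: [3.14, 0.0, 1.65]
ft_force: [-0.1, -0.5, 3.2]
width: 0.134
grip_force: 40.0
```

Call:
arm_command([
  [[0,0,-1,0,0],[0,0,-2.5,0,0],[0,0,-4.5,0,0],[0,0,-7,0,0],[0,0,-9,0,0],[0,0,-11,0,0],[0,0,-11.5,0,0],[0,0,-11.5,0,0]],
])

```text
time: 25.28
tool_pos: [615.3, -149.2, 193.1]
tcp_rot: [3.138, 0.001, 1.65]
ft_force: [0.1, 0.3, -1.5]
width: 0.133
grip_force: 40.0
```

```bash
python3 - <<'E'
from h import *
o=ctrl.get_obs();print(o["time"],o["width"],o["grip_force"],o["ft_force"])
shot("wrist","w5",(200,150,460,400),2.2)
move(ch(-35,22.5,190,np.pi)); p=o["tool_pos"];R=Rn.from_euler("xyz",o["tcp_rot"]).as_matrix()
c=ld("w5");print((w2p("wrist",[p+R@np.array(q) for q in((50,6,-9),(50,-6,-9),(0,0,0),(50,0,11))],c)-[200,150])*2.2)
E
```

```text
25.2833 0.1325287096980606 39.99679505825043 [ 0.10106137  0.30016032 -1.48176204]
pos [ 614.4 -149.3  191.3] rot [3.141e+00 1.000e-03 1.650e+00] w 0.137
-> [529.599 151.469 190.      3.288] shift cm [30.65 -6.08  0.1 ] turn -1.638
[[287.70942204  98.88753127]
 [214.45575718  98.92606778]
 [251.04882213 354.88759315]
 [250.90303533  85.18822421]]
```

View pics/w5.png

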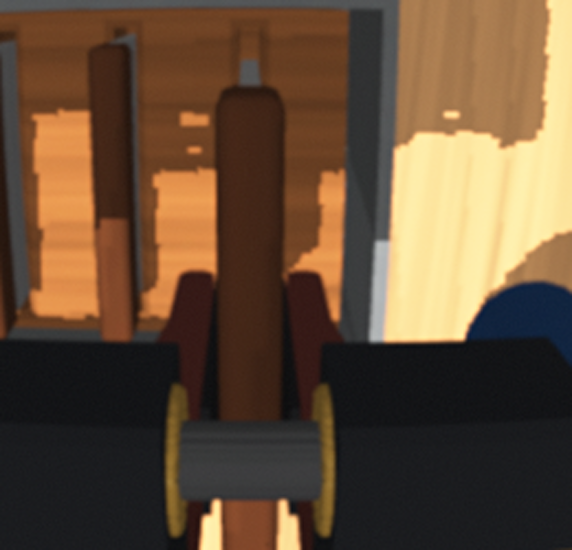

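Call:
arm_command([
  [[0,-0.8,0,-0.12,0],[0,-1.6,0,-0.24,0],[0,-2.4,0,-0.36,0],[0,-3.2,0,-0.48,0],[0,-4,0,-0.6,0],[2,-5,0,-0.72,0],[5,-6.1,0,-0.84,0],[8,-6.1,0,-0.96,0],[11,-6.1,0,-1.08,0],[14,-6.1,0,-1.2,0],[17,-6.1,0,-1.32,0],[20,-6.1,0,-1.44,0],[23,-6.1,0,-1.56,0],[26,-6.1,0,-1.64,0],[28.5,-6.1,0.1,-1.64,0],[30,-6.1,0.1,-1.64,0],[30.6,-6.1,0.1,-1.64,0],[30.6,-6.1,0.1,-1.64,0],[30.6,-6.1,0.1,-1.64,0]],
])

```text
time: 26.92
tool_pos: [529.2, 150.0, 188.7]
tcp_rot: [-3.141, -0.002, -2.994]
ft_force: [-0.3, -0.0, -2.1]
width: 0.132
grip_force: 40.0
```

```bash
python3 - <<'E'
from h import *
o=ctrl.get_obs();print(o["time"],o["width"],o["grip_force"],o["ft_force"])
shot("wrist","w6",(140,20,520,350),2.1)
move(ch(-35,22.5,190,np.pi)); p=o["tool_pos"];R=Rn.from_euler("xyz",o["tcp_rot"]).as_matrix()
c=ld("w6");print("tips",((w2p("wrist",[p+R@np.array(q) for q in((50,0,-9),(50,0,66))],c)-[140,20])*2.1).round(1).tolist())
print("slot mouths",((w2p("wrist",[ch(x,y,45)[:3] for y in(-67.5,-22.5,22.5,67.5) for x in(-89.5,19.5)],c)-[140,20])*2.1).round(1).tolist())
E
```

```text
26.9167 0.13209810603999403 39.99671995639801 [-0.30457578 -0.01969298 -2.10493492]
pos [529.4 149.4 188.8] rot [-3.140e+00 -1.000e-03 -2.995e+00] w 0.136
-> [529.599 151.469 190.      3.288] shift cm [-0.05  0.21 -0.12] turn 0.001
tips [[369.2, 374.7], [367.5, 336.5]]
slot mouths [[131.4, 312.3], [149.4, 583.4], [248.6, 309.0], [257.7, 585.9], [371.2, 308.0], [370.3, 586.8], [493.6, 309.6], [482.7, 586.1]]
```

View pics/w6.png

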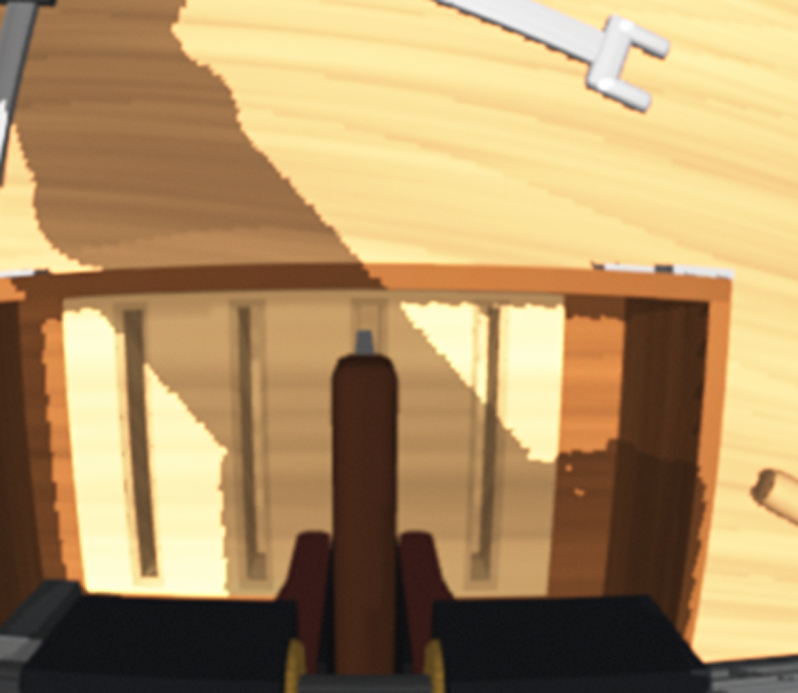

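Call:
arm_command([
  [[0,0.2,0,0,0],[0,0.2,1.5,0,0],[0.05,0.2,3.5,0,0],[0.05,0.2,5,0,0],[0.05,0.2,6.2,0,0],[0.05,0.2,7,0,0],[0.05,0.2,7.4,0,0],[0.05,0.2,7.8,0,0],[0.05,0.2,8.2,0,0],[0.05,0.2,8.6,0,0],[0.05,0.2,8.6,0,0]],
])

```text
time: 27.88
tool_pos: [528.6, 152.9, 103.2]
tcp_rot: [-3.141, -0.0, -2.993]
ft_force: [0.3, 0.4, -1.5]
width: 0.133
grip_force: 40.0
```

```bash
sed -i 's/^CH=.*/CH=np.array([566.3,134.1,0]);CHY=.146/' h.py; python3 - <<'E'
from h import *
o=ctrl.get_obs();print(o["time"],o["width"],o["grip_force"],o["ft_force"])
move(ch(-35,22.5,77,np.pi))
E
```

```text
27.8833 0.13321368127326386 39.996936321258545 [ 0.28958488  0.38362562 -1.49136774]
pos [528.6 152.9 103.2] rot [-3.141 -0.    -2.993] w 0.133
-> [528.399 151.269  77.      3.288] shift cm [ 0.04 -0.15  2.62] turn 0.002
```

Call:
arm_command([
  [[0,-0.05,0.5,0,0],[0,-0.1,1,0,0],[0,-0.1,1.5,0,0],[0,-0.1,2,0,0],[0,-0.1,2.4,0,0],[0,-0.1,2.6,0,0],[0,-0.1,2.6,0,0]],
])

```text
time: 28.47
tool_pos: [528.5, 151.9, 77.0]
tcp_rot: [-3.142, -0.001, -2.993]
ft_force: [0.0, 0.4, -1.2]
width: 0.135
grip_force: 40.0
```

```bash
python3 - <<'E'
from h import *
o=ctrl.get_obs();print(o["time"],o["width"],o["grip_force"],o["ft_force"],o["tool_pos"])
E
```

```text
28.4667 0.13507646553256128 39.99690592288971 [ 0.03496151  0.3674344  -1.1943759 ] [528.48178888 151.89827202  76.99339179]
```

Call:
arm_command([
  [[0,0,0,0,0.3],[0,0,0,0,0.3],[0,0,0,0,0.3],[0,0,-1,0,0.3],[0,0,-3,0,0.3],[0,0,-6,0,0.3],[0,0,-10,0,0.3],[0,-4,-11,0.1,0.3],[0,-8,-11,0.2,0.3],[0,-12,-11,0.32,0.3],[0,-16,-11,0.44,0.3],[0,-20,-11,0.56,0.3],[0,-24,-11,0.68,0.3],[0,-28,-11,0.8,0.3],[0,-29,-11,0.92,0.3],[0,-30,-11,1.04,0.3],[0,-30,-11,1.16,0.3],[0,-30,-11,1.28,0.3],[0,-30,-11,1.4,0.3],[0,-30,-11,1.52,0.3]],
])

```text
time: 30.13
tool_pos: [573.3, -144.5, 188.6]
tcp_rot: [3.141, -0.0, 1.764]
ft_force: [-0.2, 0.5, 0.4]
width: 0.3
grip_force: 0.0
```

```bash
python3 - <<'E'
from h import *
o=ctrl.get_obs();print(o["time"],o["ft_force"])
move((570.1,-152.2,76.5,1.646),ch(-35,-22.5,190,np.pi))
E
```

```text
30.1333 [-0.15360048  0.46782186  0.39423637]
pos [ 573.3 -144.5  188.6] rot [ 3.141 -0.     1.764] w 0.3
-> [ 570.1   -152.2     76.5      1.646] shift cm [-0.7  -0.47 11.21] turn 0.118
-> [534.946 106.748 190.      3.288] shift cm [25.39  1.07 -0.13] turn -1.523
```

Call:
arm_command([
  [[-0.4,-0.3,2,0.06,0.3],[-0.7,-0.5,4,0.12,0.3],[-0.7,-0.5,5.5,0.12,0.3],[-0.7,-0.5,7,0.12,0.3],[-0.7,-0.5,8.5,0.12,0.3],[-0.7,-0.5,10,0.12,0.3],[-0.7,-0.5,11,0.12,0.3],[-0.7,-0.5,11.2,0.12,0.3],[-0.7,-0.5,11.2,0.12,0.3],[-0.7,-0.5,11.2,0.12,0],[-0.7,-0.5,11.2,0.12,0],[-0.7,-0.5,11.2,0.12,0],[-0.7,-0.5,11.2,0.12,0],[-0.7,-0.5,11.2,0.12,0],[-0.7,-0.5,10.2,0.12,0],[-0.7,-0.5,8.2,0.12,0],[-0.7,-0.5,5.5,0.12,0],[-0.7,-0.5,2.5,0.12,0],[-0.7,-0.5,0,0.12,0],[-0.7,-0.5,0,0.12,0]],
], squeeze=40)

```text
time: 31.8
tool_pos: [572.2, -152.6, 193.1]
tcp_rot: [3.134, 0.002, 1.65]
ft_force: [0.9, 0.5, -1.7]
width: 0.134
grip_force: 40.0
```

```bash
cat >> h.py <<'E'
def barend(name,box=(200,150,460,400)):
    "row (raw px) of the dark->light step past the held bar's end, along the picture's centre column, and prediction"
    o=ctrl.get_obs();p=o["tool_pos"];R=Rn.from_euler("xyz",o["tcp_rot"]).as_matrix();c=cal("wrist");im=ctrl.capture("wrist").astype(int)
    P=w2p("wrist",[p+R@np.array(q) for q in((50,0,-9),(50,0,11),(50,0,66),(55,0,-9))],c)
    col=im[int(P[0,1])-15:int(P[0,1])+12,int(P[0,0])-2:int(P[0,0])+2].mean(1).round().astype(int)
    print("grip",round(o["width"],3),"pred rows top,bot,blade,top+5mm",P[:,1].round(1));print([f"{int(P[0,1])-15+i}:{v.tolist()}" for i,v in enumerate(col)])
E
python3 - <<'E'
from h import *
o=ctrl.get_obs();print(o["time"],o["grip_force"],o["ft_force"])
barend("b");move(ch(-35,-22.5,190,np.pi))
E
```

```text
31.8 39.996689558029175 [ 0.87962978  0.45667234 -1.70582753]
grip 0.134 pred rows top,bot,blade,top+5mm [195.  188.8 177.8 181.2]
['180:[85, 85, 85]', '181:[85, 85, 86]', '182:[86, 86, 86]', '183:[85, 85, 86]', '184:[75, 77, 81]', '185:[53, 58, 68]', '186:[28, 36, 51]', '187:[17, 26, 43]', '188:[17, 26, 45]', '189:[19, 30, 49]', '190:[21, 32, 54]', '191:[22, 34, 60]', '192:[22, 36, 63]', '193:[22, 36, 65]', '194:[24, 37, 66]', '195:[22, 37, 66]', '196:[24, 38, 67]', '197:[24, 38, 68]', '198:[23, 38, 68]', '199:[24, 38, 68]', '200:[25, 38, 69]', '201:[23, 38, 67]', '202:[23, 38, 67]', '203:[24, 38, 68]', '204:[24, 38, 68]', '205:[24, 39, 68]', '206:[25, 39, 68]']
pos [ 570.9 -152.7  190.4] rot [3.137e+00 2.000e-03 1.650e+00] w 0.134
-> [534.946 106.748 190.      3.288] shift cm [ 2.615e+01 -1.540e+00 -1.000e-02] turn -1.638
```

Call:
arm_command([
  [[0,-0.2,0,-0.12,0],[0,-0.4,0,-0.24,0],[0,-0.6,0,-0.36,0],[0,-0.8,0,-0.48,0],[1,-1,0,-0.6,0],[2,-1.2,0,-0.72,0],[4,-1.5,0,-0.84,0],[7,-1.5,0,-0.96,0],[10,-1.5,0,-1.08,0],[13,-1.5,0,-1.2,0],[16,-1.5,0,-1.32,0],[19,-1.5,0,-1.44,0],[22,-1.5,0,-1.56,0],[24,-1.5,0,-1.64,0],[25.5,-1.5,0,-1.64,0],[26.1,-1.5,0,-1.64,0],[26.1,-1.5,0,-1.64,0],[26.1,-1.5,0,-1.64,0]],
])

```text
time: 33.35
tool_pos: [533.6, 105.4, 186.7]
tcp_rot: [-3.141, -0.002, -2.994]
ft_force: [-0.5, -0.1, -1.6]
width: 0.128
grip_force: 40.0
```

```bash
python3 - <<'E'
from h import *
o=ctrl.get_obs();print(o["time"],o["ft_force"])
move(ch(-34,-22.5,104,np.pi),ch(-34,-22.5,77,np.pi))
E
```

```text
33.35 [-0.50251123 -0.08685554 -1.57019911]
pos [533.6 105.4 186.7] rot [-3.141e+00 -2.000e-03 -2.994e+00] w 0.128
-> [535.935 106.893 104.      3.288] shift cm [-0.26  0.12  8.27] turn 0.002
-> [535.935 106.893  77.      3.288] shift cm [-0.27  0.12 10.97] turn 0.002
```

Call:
arm_command([
  [[-0.1,0.05,1.5,0,0],[-0.2,0.05,3.5,0,0],[-0.2,0.05,5,0,0],[-0.2,0.05,5.5,0,0],[-0.2,0.05,5.5,0,0],[-0.2,0.05,5.5,0,0]],
])

```text
time: 33.85
tool_pos: [535.9, 107.0, 132.3]
tcp_rot: [3.141, -0.001, -2.994]
ft_force: [-0.4, 0.2, -2.0]
width: 0.133
grip_force: 40.0
```

```bash
python3 - <<'E'
from h import *
move(ch(-34,-22.5,104,np.pi),ch(-34,-22.5,77,np.pi))
E
```

```text
pos [535.9 107.  132.3] rot [ 3.141e+00 -1.000e-03 -2.994e+00] w 0.133
-> [535.935 106.893 104.      3.288] shift cm [-0.01 -0.01  2.83] turn 0.002
-> [535.935 106.893  77.      3.288] shift cm [-0.01 -0.01  5.53] turn 0.002
```

Call:
arm_command([
  [[0,0,1,0,0],[0,0,1.6,0,0],[0,0,2.1,0,0],[0,0,2.6,0,0],[0,0,3.1,0,0],[0,0,3.6,0,0],[0,0,4.1,0,0],[0,0,4.6,0,0],[0,0,5.1,0,0],[0,0,5.5,0,0],[0,0,5.5,0,0]],
])

```text
time: 34.77
tool_pos: [535.8, 107.2, 77.0]
tcp_rot: [3.141, -0.0, -2.993]
ft_force: [-0.9, 0.8, -2.0]
width: 0.134
grip_force: 40.0
```

Call:
arm_command([
  [[0,0,0,0,0.3],[0,0,0,0,0.3],[0,0,0,0,0.3],[0,0,-1,0,0.3],[0,0,-3,0,0.3],[0,0,-6,0,0.3],[0,0,-10,0,0.3],[0,-4,-11,0.1,0.3],[0,-8,-11,0.2,0.3],[0,-12,-11,0.32,0.3],[0,-16,-11,0.44,0.3],[0,-20,-11,0.56,0.3],[0,-24,-11,0.68,0.3],[0,-26,-11,0.8,0.3],[1,-26,-11,0.92,0.3],[2,-26,-11,1.04,0.3],[3,-26,-11,1.16,0.3],[4,-26,-11,1.28,0.3],[5,-26,-11,1.4,0.3],[5,-26,-11,1.52,0.3]],
])

```text
time: 36.43
tool_pos: [523.2, -157.6, 188.4]
tcp_rot: [-3.141, 0.0, 1.763]
ft_force: [0.1, -0.7, 0.3]
width: 0.301
grip_force: 0.0
```

```bash
python3 - <<'E'
from h import *
o=ctrl.get_obs();print(o["time"],o["ft_force"])
move((525.2,-155.5,76.5,1.646))
E
```

```text
36.4333 [ 0.10736151 -0.68343201  0.34388932]
pos [ 523.2 -157.6  188.4] rot [-3.141  0.     1.763] w 0.301
-> [ 525.2   -155.5     76.5      1.646] shift cm [ 0.17  0.24 11.19] turn 0.117
```

Call:
arm_command([
  [[0.1,0.1,2,0.06,0.3],[0.2,0.3,4,0.12,0.3],[0.2,0.3,5.5,0.12,0.3],[0.2,0.3,7,0.12,0.3],[0.2,0.3,8.5,0.12,0.3],[0.2,0.3,10,0.12,0.3],[0.2,0.3,11,0.12,0.3],[0.2,0.3,11.2,0.12,0.3],[0.2,0.3,11.2,0.12,0.3],[0.2,0.3,11.2,0.12,0],[0.2,0.3,11.2,0.12,0],[0.2,0.3,11.2,0.12,0],[0.2,0.3,11.2,0.12,0],[0.2,0.3,11.2,0.12,0],[0.2,0.3,10.2,0.12,0],[0.2,0.3,8.2,0.12,0],[0.2,0.3,5.5,0.12,0],[0.2,0.3,2.5,0.12,0],[0.2,0.3,0,0.12,0],[0.2,0.3,0,0.12,0]],
], squeeze=40)

```text
time: 38.1
tool_pos: [530.3, -154.8, 193.1]
tcp_rot: [3.134, 0.003, 1.65]
ft_force: [0.3, -0.1, -1.6]
width: 0.137
grip_force: 40.0
```

```bash
python3 - <<'E'
from h import *
o=ctrl.get_obs();print(o["time"],o["grip_force"],o["ft_force"])
barend("b");move(ch(-35,67.5,190,np.pi),ch(-35,-67.5,190,np.pi))
E
```

```text
38.1 39.998581409454346 [ 0.26938688 -0.14128353 -1.61381316]
grip 0.137 pred rows top,bot,blade,top+5mm [194.9 188.7 177.8 181.1]
['179:[83, 84, 87]', '180:[85, 86, 87]', '181:[85, 86, 87]', '182:[85, 86, 86]', '183:[86, 86, 86]', '184:[85, 86, 86]', '185:[86, 86, 86]', '186:[86, 86, 86]', '187:[87, 87, 86]', '188:[84, 84, 85]', '189:[68, 71, 79]', '190:[44, 50, 62]', '191:[22, 30, 47]', '192:[16, 26, 44]', '193:[18, 28, 47]', '194:[19, 29, 51]', '195:[21, 32, 56]', '196:[21, 34, 60]', '197:[23, 36, 64]', '198:[22, 37, 66]', '199:[24, 38, 66]', '200:[23, 38, 67]', '201:[25, 39, 68]', '202:[24, 38, 68]', '203:[24, 38, 68]', '204:[24, 38, 68]', '205:[24, 38, 68]']
pos [ 529.1 -155.   190.5] rot [3.137e+00 2.000e-03 1.650e+00] w 0.135
-> [521.852 195.79  190.      3.288] shift cm [ 3.503e+01  2.040e+00 -1.000e-02] turn -1.638
-> [541.492  62.226 190.      3.288] shift cm [2.156e+01 2.950e+00 2.000e-02] turn -1.638
```

Call:
arm_command([
  [[0,0.4,0,-0.12,0],[0,0.8,0,-0.24,0],[1,1.2,0,-0.36,0],[2,1.6,0,-0.48,0],[4,2,0,-0.6,0],[7,2,0,-0.72,0],[10,2,0,-0.84,0],[13,2,0,-0.96,0],[16,2,0,-1.08,0],[19,2,0,-1.2,0],[22,2,0,-1.32,0],[25,2,0,-1.44,0],[28,2,0,-1.56,0],[31,2,0,-1.64,0],[33.5,2,0,-1.64,0],[34.7,2,0,-1.64,0],[35,2,0,-1.64,0],[35,2,0,-1.64,0],[35,2,0,-1.64,0]],
])

```text
time: 39.73
tool_pos: [519.6, 194.3, 186.7]
tcp_rot: [-3.14, -0.002, -2.994]
ft_force: [0.1, -0.4, -2.2]
width: 0.134
grip_force: 40.0
```

```bash
python3 - <<'E'
from h import *
o=ctrl.get_obs();print(o["time"],o["ft_force"])
move(ch(-35,67.5,132,np.pi))
E
```

```text
39.7333 [ 0.11257427 -0.38949716 -2.18385852]
pos [519.6 194.3 186.7] rot [-3.140e+00 -2.000e-03 -2.994e+00] w 0.134
-> [521.852 195.79  132.      3.288] shift cm [-0.26  0.12  5.47] turn 0.001
```

Call:
arm_command([
  [[-0.1,0.05,1.5,0,0],[-0.2,0.05,3.5,0,0],[-0.2,0.05,5,0,0],[-0.2,0.05,5.5,0,0],[-0.2,0.05,5.5,0,0],[-0.2,0.05,5.5,0,0]],
])

```text
time: 40.23
tool_pos: [521.6, 196.3, 132.4]
tcp_rot: [3.141, -0.001, -2.994]
ft_force: [0.2, 0.9, -1.2]
width: 0.134
grip_force: 40.0
```

```bash
python3 - <<'E'
from h import *
move(ch(-35,67.5,77,np.pi))
E
```

```text
pos [521.6 196.3 132.4] rot [ 3.141e+00 -1.000e-03 -2.994e+00] w 0.134
-> [521.852 195.79   77.      3.288] shift cm [-0.02 -0.05  5.54] turn 0.002
```

Call:
arm_command([
  [[0,-0.1,1,0,0],[0,-0.1,1.6,0,0],[0,-0.1,2.1,0,0],[0,-0.1,2.6,0,0],[0,-0.1,3.1,0,0],[0,-0.1,3.6,0,0],[0,-0.1,4.1,0,0],[0,-0.1,4.6,0,0],[0,-0.1,5.1,0,0],[0,-0.1,5.5,0,0],[0,-0.1,5.5,0,0]],
])

```text
time: 41.15
tool_pos: [521.7, 195.4, 77.0]
tcp_rot: [-3.141, -0.001, -2.993]
ft_force: [0.4, -0.6, -1.9]
width: 0.137
grip_force: 40.0
```

Call:
arm_command([
  [[0,0,0,0,0.3],[0,0,0,0,0.3],[0,0,0,0,0.3],[0,0,-1,0,0.3],[0,0,-3,0,0.3],[0,0,-6,0,0.3],[0,0,-10,0,0.3],[0,-4,-11,0.1,0.3],[0,-8,-11,0.2,0.3],[0,-12,-11,0.32,0.3],[0,-16,-11,0.44,0.3],[0,-20,-11,0.56,0.3],[0,-24,-11,0.68,0.3],[1,-28,-11,0.8,0.3],[2,-32,-11,0.92,0.3],[4,-34.5,-11,1.04,0.3],[6,-34.5,-11,1.16,0.3],[8,-34.5,-11,1.28,0.3],[9,-34.5,-11,1.4,0.3],[9,-34.5,-11,1.52,0.3]],
])

```text
time: 42.82
tool_pos: [481.4, -159.7, 188.3]
tcp_rot: [-3.14, 0.001, 1.762]
ft_force: [0.4, 0.7, 0.6]
width: 0.299
grip_force: 0.0
```

```bash
python3 - <<'E'
from h import *
o=ctrl.get_obs();print(o["time"],o["ft_force"])
move((480.8,-158.5,76.5,1.646))
E
```

```text
42.8167 [0.40224397 0.66448499 0.55484106]
pos [ 481.4 -159.7  188.3] rot [-3.140e+00  1.000e-03  1.762e+00] w 0.299
-> [ 480.8   -158.5     76.5      1.646] shift cm [ 0.14 -0.02 11.18] turn 0.116
```

Call:
arm_command([
  [[0.1,0,2,0.06,0.3],[0.1,0.1,4,0.12,0.3],[0.1,0.1,5.5,0.12,0.3],[0.1,0.1,7,0.12,0.3],[0.1,0.1,8.5,0.12,0.3],[0.1,0.1,10,0.12,0.3],[0.1,0.1,11,0.12,0.3],[0.1,0.1,11.2,0.12,0.3],[0.1,0.1,11.2,0.12,0.3],[0.1,0.1,11.2,0.12,0],[0.1,0.1,11.2,0.12,0],[0.1,0.1,11.2,0.12,0],[0.1,0.1,11.2,0.12,0],[0.1,0.1,11.2,0.12,0],[0.1,0.1,10.2,0.12,0],[0.1,0.1,8.2,0.12,0],[0.1,0.1,5.5,0.12,0],[0.1,0.1,2.5,0.12,0],[0.1,0.1,0,0.12,0],[0.1,0.1,0,0.12,0]],
], squeeze=40)

```text
time: 44.48
tool_pos: [487.7, -158.0, 193.2]
tcp_rot: [3.133, 0.004, 1.65]
ft_force: [-0.0, -0.2, -1.9]
width: 0.136
grip_force: 40.0
```

```bash
python3 - <<'E'
from h import *
o=ctrl.get_obs();print(o["time"],o["grip_force"],o["ft_force"])
barend("b");move(ch(-35,-67.5,190,np.pi))
E
```

```text
44.4833 39.99467432498932 [-0.04002315 -0.19174821 -1.8756894 ]
grip 0.136 pred rows top,bot,blade,top+5mm [195.  188.8 177.8 181.2]
['180:[75, 82, 93]', '181:[83, 84, 88]', '182:[85, 86, 86]', '183:[85, 86, 86]', '184:[85, 86, 86]', '185:[86, 85, 85]', '186:[85, 85, 85]', '187:[85, 86, 85]', '188:[86, 86, 86]', '189:[89, 89, 88]', '190:[87, 88, 89]', '191:[66, 70, 77]', '192:[39, 44, 59]', '193:[20, 29, 46]', '194:[16, 25, 44]', '195:[18, 28, 46]', '196:[19, 29, 50]', '197:[20, 31, 55]', '198:[21, 34, 60]', '199:[22, 35, 63]', '200:[22, 36, 64]', '201:[23, 37, 66]', '202:[23, 37, 66]', '203:[24, 38, 67]', '204:[24, 38, 67]', '205:[23, 38, 68]', '206:[24, 39, 68]']
pos [ 486.5 -158.1  190.7] rot [3.136e+00 3.000e-03 1.650e+00] w 0.138
-> [541.492  62.226 190.      3.288] shift cm [21.53  7.22  0.06] turn -1.638
```

Call:
arm_command([
  [[0,0,-2,-0.12,0],[0,0.5,-4,-0.24,0],[0,1,-5,-0.36,0],[0,1.5,-5,-0.48,0],[0,2,-5,-0.6,0],[1,2.5,-5,-0.72,0],[3,3,-5,-0.84,0],[6,3.5,-5,-0.96,0],[9,3.7,-5,-1.08,0],[12,3.7,-5,-1.2,0],[15,3.7,-5,-1.32,0],[18,3.7,-5,-1.44,0],[20,3.7,-5,-1.56,0],[21,3.7,-5,-1.64,0],[21.3,5,-4,-1.64,0],[21.5,6.5,-2,-1.64,0],[21.5,7.2,0,-1.64,0],[21.5,7.2,0,-1.64,0],[21.5,7.2,0,-1.64,0]],
])

```text
time: 46.12
tool_pos: [538.0, 62.1, 186.0]
tcp_rot: [3.141, -0.004, -2.993]
ft_force: [-0.7, 0.3, -1.3]
width: 0.137
grip_force: 40.0
```

```bash
python3 - <<'E'
from h import *
o=ctrl.get_obs();print(o["time"],o["ft_force"])
move(ch(-36,-67.5,132,np.pi))
E
```

```text
46.1167 [-0.74219178  0.30946278 -1.31408906]
pos [538.   62.1 186. ] rot [ 3.141 -0.004 -2.993] w 0.137
-> [540.503  62.081 132.      3.288] shift cm [-0.27 -0.05  5.4 ] turn 0.003
```

Call:
arm_command([
  [[-0.1,0,1.5,0,0],[-0.2,-0.05,3.5,0,0],[-0.2,-0.05,5,0,0],[-0.2,-0.05,5.4,0,0],[-0.2,-0.05,5.4,0,0],[-0.2,-0.05,5.4,0,0]],
])

```text
time: 46.62
tool_pos: [541.4, 62.2, 134.0]
tcp_rot: [3.141, 0.0, -2.993]
ft_force: [1.0, 1.0, -2.1]
width: 0.132
grip_force: 40.0
```

```bash
python3 - <<'E'
from h import *
move(ch(-36,-67.5,77,np.pi))
E
```

```text
pos [541.4  62.2 134. ] rot [ 3.141  0.    -2.993] w 0.132
-> [540.503  62.081  77.      3.288] shift cm [0.09 0.   5.7 ] turn 0.002
```

Call:
arm_command([
  [[0.1,0.03,1,0,0],[0.1,0.03,1.6,0,0],[0.1,0.03,2.1,0,0],[0.1,0.03,2.6,0,0],[0.1,0.03,3.1,0,0],[0.1,0.03,3.6,0,0],[0.1,0.03,4.1,0,0],[0.1,0.03,4.6,0,0],[0.1,0.03,5.2,0,0],[0.1,0.03,5.7,0,0],[0.1,0.03,5.7,0,0]],
])

```text
time: 47.53
tool_pos: [540.5, 62.3, 76.5]
tcp_rot: [-3.141, 0.0, -2.993]
ft_force: [0.6, 0.2, -0.7]
width: 0.134
grip_force: 40.0
```

```bash
python3 - <<'E'
from h import *
move(ch(-36,-67.5,77,np.pi));print(ctrl.get_obs()["ft_force"])
E
```

```text
pos [540.5  62.3  76.5] rot [-3.141  0.    -2.993] w 0.134
-> [540.503  62.081  77.      3.288] shift cm [ 0.   -0.02 -0.05] turn 0.002
[ 0.64061629  0.17789734 -0.72062826]
```

Call:
arm_command([
  [[0,0,0,0,0.3],[0,0,0,0,0.3],[0,0,0,0,0.3],[0,0,-1,0,0.3],[0,0,-3,0,0.3],[0,0,-6,0,0.3],[0,0,-10,0,0.3],[0,0,-14,0,0.3],[0,0,-18,0,0.3],[3,0,-20,0,0.3],[6,-3,-20,0,0.3],[8,-7,-20,0,0.3],[8,-11,-20,0,0.3],[8,-14,-20,0,0.3],[8,-16,-20,0,0.3],[8,-16,-20,0,0.3],[8,-16,-20,0,0.3]],
])

```text
time: 48.95
tool_pos: [484.7, -108.7, 277.0]
tcp_rot: [3.141, 0.0, -2.996]
ft_force: [-0.5, 0.9, -0.1]
width: 0.297
grip_force: 0.0
```

```bash
python3 - <<'E'
from h import *
a=shot("top","t9");b=shot("scene","s9");o=ctrl.get_obs();print(o["time"],o["tool_pos"],o["ft_force"])
r=lambda im,x0,y0,x1,y1,w,h:cv2.resize(im[y0:y1,x0:x1],(w,h),interpolation=cv2.INTER_CUBIC)
cv2.imwrite("pics/m9.png",np.hstack([r(a,200,160,520,360,480,300),r(b,110,140,450,380,320,300)]) if 0 else np.vstack([r(a,200,170,520,360,800,300)*1,r(b,110,150,450,350,800,300)]))
E
```

```text
49.05 [ 484.76287823 -106.43572141  277.03486581] [-0.2335709   0.89698522  0.34041117]
```

View pics/m9.png

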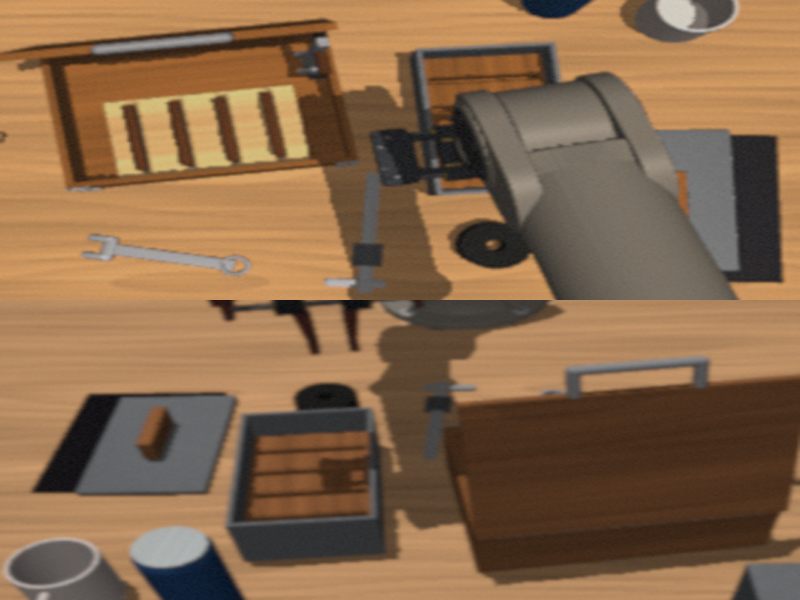

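```bash
python3 - <<'E'
from h import *
f=lambda P:[(110+(u+.5)/(800/340)-.5,150+(v-300+.5)/1.5-.5) for u,v in P]
print(p2w("scene",f([(118,396),(238,397),(207,492),(80,492)]),11).round(1),p2w("scene",f([(118,396),(238,397),(207,492),(80,492)]),11).mean(0))
P=p2w("scene",f([(118,395),(92,394),(35,491)]),3);print("plate L",P.round(1))
print(p2w("top",[(200+727/2.5,170+130/1.579),(200+740/2.5,170+270/1.579)],11).round(1))
b=cv2.imread("pics/s9_raw.png")[195:290,115:220];cv2.imwrite("pics/c9.png",cv2.resize(b,None,fx=6,fy=6,interpolation=cv2.INTER_CUBIC))
E
```

```text
[[ 308.1 -404.9]
 [ 316.1 -263. ]
 [ 538.1 -263.7]
 [ 533.8 -395.2]] [ 424.02193224 -331.68980507]
plate L [[ 296.7 -409.5]
 [ 292.8 -441.2]
 [ 523.7 -446.9]]
[[ 536.3 -399.5]
 [ 314.1 -403.4]]
```

View pics/c9.png

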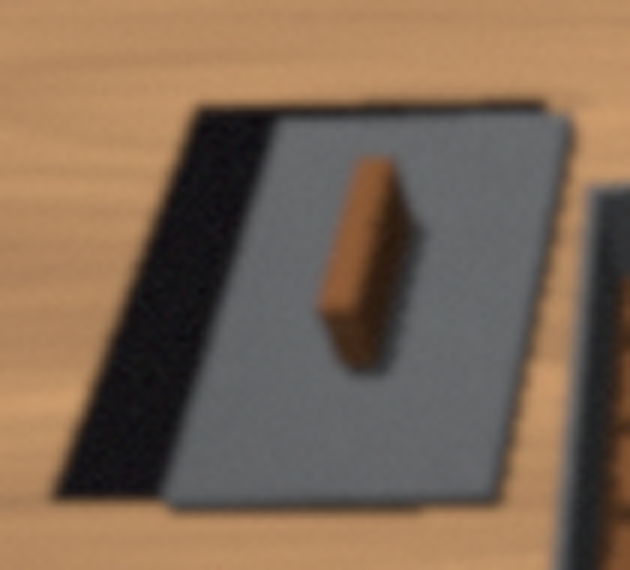

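```bash
python3 - <<'E'
from h import *
f=lambda P:[(115+(u+.5)/6-.5,195+(v+.5)/6-.5) for u,v in P]
C=p2w("scene",f([(280,118),(572,118),(498,500),(170,500)]),11);H=p2w("scene",f([(360,157),(392,157),(352,312),(320,310)]),51)
print(C.round(1),C.mean(0),H.round(1),H.mean(0));d=C[2]+C[3]-C[0]-C[1];print(np.arctan2(d[1],d[0]))
L=p2w("scene",f([(198,106),(55,495)]),3);print("plate left corners",L.round(1))
c=H.mean(0);move((c[0],c[1],160,0.01),(c[0],c[1],36,.01))
E
```

```text
[[ 309.9 -400.6]
 [ 315.  -265.8]
 [ 538.4 -263.9]
 [ 534.  -397.1]] [ 424.31534932 -331.84640499] [[ 378.9 -340.6]
 [ 379.4 -326.7]
 [ 470.2 -326.1]
 [ 468.6 -339.5]] [ 424.29264131 -333.20789294]
0.012253580805807072
plate left corners [[ 291.7 -444.9]
 [ 523.3 -449. ]]
pos [ 484.8 -106.4  277. ] rot [ 3.141  0.    -2.992] w 0.296
-> [ 4.24293e+02 -3.33208e+02  1.60000e+02  1.00000e-02] shift cm [  9.37 -21.52  11.69] turn -3.002
-> [ 4.24293e+02 -3.33208e+02  3.60000e+01  1.00000e-02] shift cm [  9.38 -21.52  24.09] turn -3.002
```

Call:
arm_command([
  [[1.5,-3.6,0,0.03,0.5],[3,-7,0,0.06,0.5],[4.5,-10.4,2,0.1,0.5],[6,-13.8,5,0.14,0.5],[7.5,-17.2,8,0.14,0.5],[9.4,-21.5,11,0.14,0.5],[9.4,-21.5,13,0.14,0.5],[9.4,-21.5,16,0.14,0.5],[9.4,-21.5,19,0.14,0.5],[9.4,-21.5,21,0.14,0.5],[9.4,-21.5,21,0.14,0.5],[9.4,-21.5,21,0.14,0.5]],
])

```text
time: 50.05
tool_pos: [424.3, -332.7, 66.7]
tcp_rot: [3.14, -0.0, -3.131]
ft_force: [0.3, -0.4, -0.4]
width: 0.5
grip_force: 0.0
```

```bash
python3 - <<'E'
from h import *
o=ctrl.get_obs();print(o["time"],o["ft_force"],o["joints"].round(2))
move((424.3,-333,36.5,.01+np.pi))
E
```

```text
50.05 [ 0.3012371  -0.40403193 -0.41535494] [ 1.21  0.65 -0.86  1.97  0.67  0.83  1.55]
pos [ 424.3 -332.7   66.7] rot [ 3.14  -0.    -3.131] w 0.5
-> [ 424.3   -333.      36.5      3.152] shift cm [-0.   -0.04  3.02] turn 0.001
```

Call:
arm_command([
  [[0,0,1,0,0.5],[0,0,2,0,0.5],[0,0,2.7,0,0.5],[0,0,3,0,0.5],[0,0,3,0,0.5],[0,0,3,0,0],[0,0,3,0,0],[0,0,3,0,0],[0,0,3,0,0],[0,0,3,0,0],[0,0,3,0,0]],
], squeeze=40)

```text
time: 50.97
tool_pos: [423.8, -334.6, 36.9]
tcp_rot: [-3.141, 0.0, -3.134]
ft_force: [-0.4, 0.5, 3.1]
width: 0.202
grip_force: 40.0
```

Call:
arm_command([
  [[0,0,-0.8,0,0],[0,0,-1.5,0,0],[0.4,-1,-1.5,0.01,0],[0.8,-2,-1.5,0.02,0],[1.1,-3,-1.5,0.03,0],[1.3,-3.3,-1.5,0.03,0],[1.3,-3.3,-1,0.03,0],[1.3,-3.3,-0.5,0.03,0],[1.3,-3.3,-0.1,0.03,0],[1.3,-3.3,0,0.03,0],[1.3,-3.3,0,0.03,0],[1.3,-3.3,0,0.03,0]],
])

```text
time: 51.97
tool_pos: [410.7, -367.0, 36.7]
tcp_rot: [-3.142, -0.001, 3.12]
ft_force: [-3.7, -0.2, 5.2]
width: 0.201
grip_force: 40.0
```

```bash
python3 - <<'E'
from h import *
o=ctrl.get_obs();print(o["time"],o["ft_force"],o["width"],o["tool_pos"])
E
```

```text
51.9667 [-3.66068519 -0.18330484  5.20852345] 0.2011738872660712 [ 410.67423788 -366.98701809   36.72620538]
```

Release, lift and park clear of everything, then check.

Call:
arm_command([
  [[0,0,0,0,0.45],[0,0,0,0,0.45],[0,0,0,0,0.45],[0,0,-0.5,0,0.45],[0,0,-2,0,0.45],[0,0,-5,0,0.45],[0,0,-9,0,0.45],[0,0,-13,0,0.45],[0,0,-17,0,0.45],[0,0,-20,0,0.45],[0,0,-22,0,0.45],[-4,3,-24,0,0.45],[-7,6,-25,0,0.45],[-8,10,-25,0,0.45],[-8,14,-25,0,0.45],[-8,18,-25,0,0.45],[-8,22,-25,0,0.45],[-8,25,-25,0,0.45],[-8,25,-25,0,0.45],[-8,25,-25,0,0.45]],
])

```text
time: 53.63
tool_pos: [496.4, -116.6, 288.1]
tcp_rot: [-3.14, 0.001, 3.126]
ft_force: [-0.5, -0.9, -0.7]
width: 0.45
grip_force: 0.0
```

```bash
python3 - <<'E'
from h import *
a=shot("top","t10");b=shot("scene","s10");o=ctrl.get_obs();print(o["time"],o["tool_pos"])
r=lambda im,x0,y0,x1,y1,k:cv2.resize(im[y0:y1,x0:x1],None,fx=k,fy=k,interpolation=cv2.INTER_CUBIC)
A=r(b,110,160,460,340,2.2)[:, :770];T=r(a,205,160,355,270,1.75);S=r(b,115,195,235,305,1.75)
m=np.zeros((590,770,3),np.uint8);m[:A.shape[0],:A.shape[1]]=A;m[397:397+192,:T.shape[1]]=T[:192];m[397:397+192,300:300+S.shape[1]]=S[:192]
cv2.imwrite("pics/m10.png",m)
E
```

```text
53.7333 [ 496.3072916  -120.13749993  287.22360272]
```

View pics/m10.png

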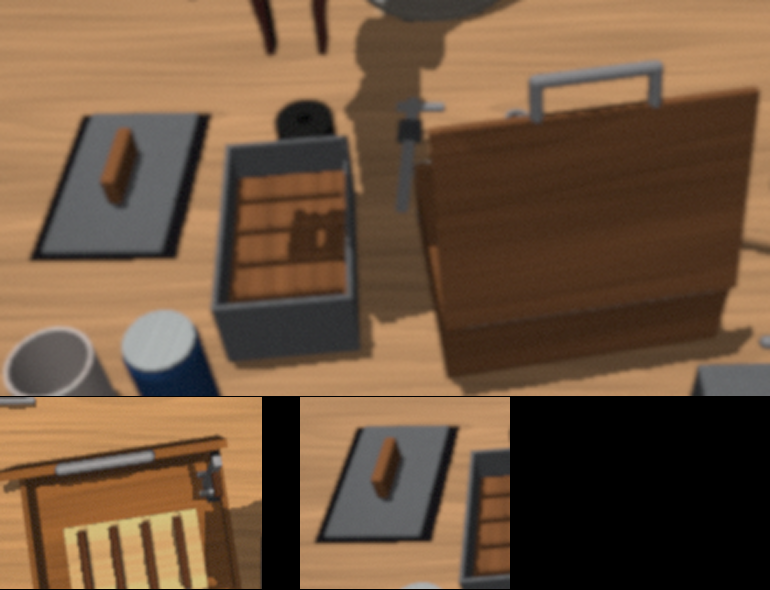

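```bash
python3 -c "
from cell import ctrl
print(ctrl.finish_job())"
```

```text
the job is handed in; nothing more can be done
None
```

The job is handed in at about 54 s: the lid leans on the raised stay, the cover lies handle up in the middle of the sheet (re-centred after it was knocked aside), all four scrapers stand in the rack slots, and none of the other things I could see in the last pictures had moved.

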